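# Clean-cell check: hold the swabbed cuvette in the photometer's light path

## Task

The empty cuvette with the cleaning swab still standing in it is to be checked in the light path: first lift the swab out and, keeping hold of it, push it down through the narrow neck of the open vial until its head is on the bottom, and leave it there. Then take that cuvette by its two frosted faces only, never touching its clear faces, and finish while holding it still and upright midway between the two lenses of the open photometer, its clear faces squarely towards the lenses, so that the beam passes centrally through its clear faces at the usual 15 mm above its underside. Do not knock the photometer, and leave the stoppered cuvette, the capped vials and the dish where they are.

Things in the scene. Friction and masses are not known exactly. Their poses are not given: they have to be found in the camera images.
- cuvette_centre (a point): centre (22.5 mm above the underside) of the cuvette to be checked: an empty, open-topped square glass cell 12.5 x 12.5 x 45 mm, wall and floor 1.5 mm, 14 g. Its axes: z up; the two clear panes face its +x and -x, the two whitish frosted faces its +y and -y. It stands loosely in one of the two end wells of the cuvette rack, 12 mm deep in it, so the rack's top is 10.5 mm below this point; it is the cuvette with the swab in it
- cuvette_window (a point): the point of the same cuvette where the beam should pass, on its centre line 15 mm above its underside, same axes
- cuvette: the same cuvette; origin at the centre of its underside, same axes
- cuvette_clear: the two clear panes of the same cuvette (own +x and -x sides, 9.5 mm wide, 43.5 mm tall), not to be touched by the fingers; origin and axes those of the cuvette
- swab_handle (a point): middle of the handle of the cleaning swab, 100 mm above the swab's foot: a straight rigid rod 115 mm long, 12 g, z along it towards the handle. From the foot: round head 7.5 mm across and 15 mm long, steel stem 4.2 mm across, white round handle 9 mm across and 30 mm long at the top. It stands loosely upright on its foot inside the cuvette (9.5 mm square inside), its handle well above the rim
- swab_tip (a point): the foot of the swab (centre of the flat end of its head)
- swab: the swab; origin at its foot, z along it towards the handle
- vial_mouth (a point): centre of the mouth of the open glass vial, the only vial without a black cap: body 28 mm across, 61 mm tall, neck 19 mm across outside with a round opening 13 mm across and about 14 mm long, z up. It stands loosely in one of the three wells of the vial rack, 22 mm deep in it; inside it is 58 mm deep and 22 mm wide below the neck, and a swab let go in it may lean against the neck
- vial_floor (a point): centre of the inside bottom of the same vial, 58 mm below its mouth
- vial: the same vial; origin at the centre of its underside
- beam (a point): the middle of the light path of the open photometer, 70 mm above the bench. x runs along the beam from the detector (grey box) to the lamp (finned head), z up. The two lens faces are 35 mm from this point along +x and -x (tubes 25 mm across, nothing of the heads higher than 22 mm above the beam); the rail below the gap is 44 mm below the beam, and to the sides (y) the gap is open
- photometer: the open-path photometer, screwed down: base plate 320 x 100 mm with a rail along x, two lens tubes on posts facing each other across a 70 mm gap; origin on the bench under the middle of the gap
- cuvette_rack: white block 150 x 60 x 20 mm, fixed, with three square wells in a row along its x at -45, 0 and 45 mm; the cuvettes stand in it with their clear panes facing along the row (x) and their frosted faces to the sides (y); origin at the centre of its underside
- vial_rack: white block 150 x 60 x 30 mm, fixed, with three round wells in a row along its x at -45, 0 and 45 mm; origin at the centre of its underside
- spare: bystander: a like cuvette with a white stopper (52 mm tall in all), in the other end well of the cuvette rack; origin at its underside
- capped1: bystander: vial with a black cap, 66 mm tall, in the vial rack; origin at its underside
- capped2: bystander: the other vial with a black cap, 66 mm tall, in the vial rack; origin at its underside
- dish: bystander: round glass dish of stones, 110 mm across, 60 mm tall, on the bench beyond the racks; origin at its underside
Things that resemble listed ones, but are neither listed nor needed, are in the scene too. What is shaped like the vial but blue or brown is not meant.

How it is judged:
By the outcome, as a careful person would: the job done as asked, in the order asked, and still so for the second after the job is handed in, while the arm keeps its last pose, push and grip.
It also fails if it takes over 64 s, if anything falls off the work surface, if the arm or the gripper's body presses on something with over 40 N, if the wrist force passes 120 N, or if a joint passes its speed limit or range.

## Robot

A 6-joint arm with a two-finger parallel gripper is mounted at the origin on the work surface. World frame = base frame: x ahead of the robot, y to its left, z up, the work surface at z = 0. Lengths are in m, angles in rad, forces in N, time in s.
With the tool pointing down it reaches from about 0.275 to 0.85 m from the base axis. Payload 5.2 kg.
Tool frame: the origin (TCP) lies on the centre line of the jaws, within the pads' length; the fingertips stand bot.tip_extent ahead of it and the grasp point (between the pads) lies 8 mm behind it (bot.tip_extent is the distance from the TCP to the fingertips, in m); z points along the fingers, y is the line along which they close (so a half turn about z gives the same grasp; the last joint's range is limited). The gripper opens to 85 mm and grips with 20 to 120 N. Pads are 22 mm wide; open, the fingers measure 114 mm over their backs; the gripper's body (76 mm by 85 mm) begins 54 mm behind the grasp point. The pads swing forward as they close: fully open they stand 13 mm farther back than shut.
Start: joints at [1.044, 0.259, 1.535, -0, 1.348, -0.203], TCP at [0.175, 0.521, 0.242] pointing down, gripper open.
Joint ranges: [-3.14, 3.14], [-0.91, 2.08], [0.19, 2.58], [-1.22, 4.36], [0.22, 2.71], [-3.12, 3.12]. Speed limits (rad/s): [2.57, 2.57, 3.14, 3.14, 3.14, 3.14].

## Interface

Orientations are given as a 3x3 rotation matrix whose columns are the frame's x, y, z axes.
In Python, from station import bot, camera, ticket gives the robot as it stands.
- The arm moves only by the tool send_rows, never from a script. Its argument "targets" is a list of rows, each an object with "linear": the shift along the world's x, y, z in m, a list of three; "angular": the turn, a rotation vector about the world's x, y, z in degrees, a list of three; "jaw": the closure in counts, from 0 (fully open) to 255 (shut). A call has 1 to 5 rows; each row is the pose to reach, as a shift and turn from the pose commanded when the call began; what a row does not reach only later rows make up. A row lasts 1/12 s, in which the tool goes at most 41.7 mm and 7.16 degrees, less where a joint would pass 70% of its speed; a pose out of reach is approached as far as the arm can. A call with a gripper value outside its range is refused whole. The fingers move at their own pace and stop on an object; "grip_force" is the grip in N (left out, the last holds). Time passes only in rows, so rows that repeat a pose let the fingers close. It gives the time, the measured TCP pose, the force, the opening and the grip force at its end, in the units of the state.
- bot.get_state(): the state, without advancing time (a new reading comes with each control period).
- camera(name): name is "scene" or "top" or "wrist"; returns a dict with "image" (480x640x3 uint8, blue, green, red), "camera_matrix" (3x3 intrinsics, pixels), "R" (3x3) and "t" (3): a world point X has camera coordinates R X + t; the wrist camera has in their place "hand_eye" (4x4, takes a point from camera to tool coordinates, whose origin is the TCP and whose axes are the flange's). Camera axes: x right, y down, z forward; pixel columns grow to the right and rows downward; lengths in m; the calibration is good to about 2 mm. A picture is of the moment at which its call begins: read the wrist's pose just before it. There is no depth.
- ticket.sign_off(): hands the job in; it is judged then, once.
The state is a dict: "clock": time; "q": joint angles; "joint_vel": joint speeds; "effort": joint torques, N m; "tool_pos": TCP position; "orientation": TCP orientation; "force": force on the tool from outside, world axes, zero at the start; "moment": the same for the moment, N m; "finger_gap": finger opening in m; "gripper_force": force on a finger pad.
Only numpy, scipy, OpenCV 4.12 (cv2) and the standard library are available. Lean on these libraries where they do the work, as an engineer would, in place of code of your own. Each camera call takes 0.05 s, during which the arm holds its last target. There are 200 camera calls.

## Working session

There is one attempt and no reset: what is moved stays moved. The work goes in short steps, Python scripts to look and compute and a tool call to move; the robot and the scene stay as the last step left them, time stands still between calls to the robot, and variables do not carry over. Pictures are saved under pics/ and viewed, at most 10 in all, crops included, and the job is handed in when it is done.

Besides the shell and the picture viewer there is one more tool, called after "Emit:" in YAML: its name, and indented under it one key for each argument. send_rows: Moves the arm, as the interface text tells. Its arguments: {"type":"object","properties":{"targets":{"type":"array","items":{"type":"object","properties":{"linear":{"type":"array","items":{"type":"number"}},"angular":{"type":"array","items":{"type":"number"}},"jaw":{"type":"number"}}}},"grip_force":{"type":"number"}},"required":["targets"]}

```bash
mkdir -p pics; ls; python3 - <<'E'
from station import bot,camera
import cv2,numpy as np
np.set_printoptions(precision=4,suppress=True)
s=bot.get_state();print(s['clock'],s['tool_pos'],s['orientation'],s['finger_gap'],bot.tip_extent)
for n in ("scene","top"):
    c=camera(n);cv2.imwrite(f"pics/{n}0.png",c["image"]);print(n,c["camera_matrix"],c["R"],c["t"], -c["R"].T@c["t"])
print(camera("wrist")["hand_eye"])
E
```

```text
pics
0.0 [0.1747 0.521  0.2415] [[-0.948   0.3181 -0.0009]
 [ 0.3181  0.948  -0.0016]
 [ 0.0004 -0.0018 -1.    ]] 0.08541872482729626 0.011
scene [[547.6459   0.     316.5878]
 [  0.     547.6459 245.6423]
 [  0.       0.       1.    ]] [[-0.1909  0.9816  0.0074]
 [ 0.8163  0.163  -0.5541]
 [-0.5451 -0.0997 -0.8324]] [ 0.0803 -0.4644  1.3773] [1.1452 0.1342 0.8886]
top [[480.3949   0.     319.8109]
 [  0.     480.3949 236.3912]
 [  0.       0.       1.    ]] [[ 0.0023 -0.9999 -0.0154]
 [-0.995  -0.0008 -0.1003]
 [ 0.1002  0.0155 -0.9948]] [0.0279 0.6119 0.9361] [0.5149 0.0138 0.993 ]
[[-0.001  -0.9625 -0.2714  0.0678]
 [ 1.     -0.0011  0.      0.0002]
 [-0.0003 -0.2714  0.9625 -0.1311]
 [ 0.      0.      0.      1.    ]]
```

View pics/scene0.png

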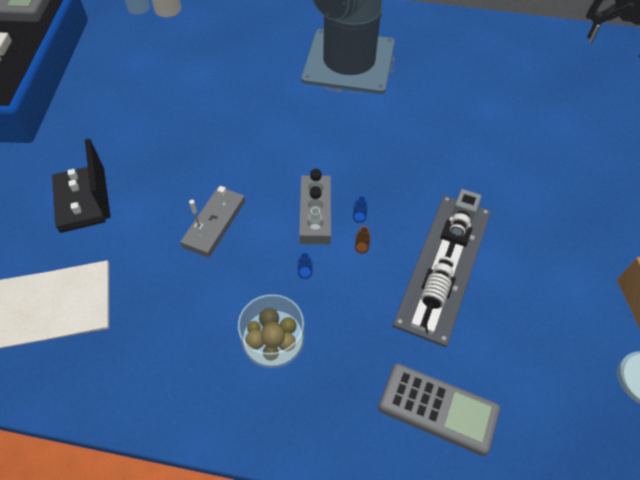

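View pics/top0.png

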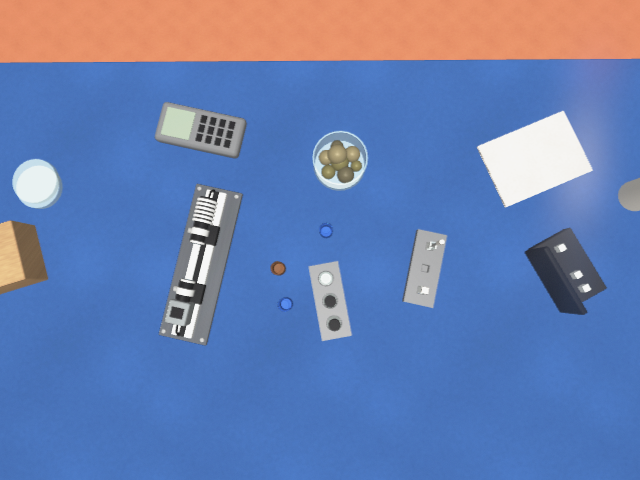

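Scene view: the swab stands in the cuvette at about (197,215) in the light rack, with the stoppered cuvette at (222,190). The open vial is at (315,215), with black caps at (315,175) and (315,192). The photometer is around (445,265), lamp towards (435,290). Top view: open vial (326,279), swab cuvette (432,243), stoppered (424,290), photometer (203,265). The blue vials (326,231), (286,304) and the brown one (278,268) are decoys, and so is the black box with white items (570,270). Next, enlarged crops to confirm.

```bash
python3 - <<'E'
import cv2,numpy as np
s=cv2.imread("pics/scene0.png");t=cv2.imread("pics/top0.png")
def crop(im,x,y,w,h,W,H): return cv2.resize(im[y:y+h,x:x+w],(W,H),interpolation=cv2.INTER_CUBIC)
a=np.hstack([crop(s,175,165,160,120,400,300),crop(s,390,180,120,90*2,400,300)[:, :]])
b=np.hstack([crop(t,300,225,160,120,400,300),crop(t,120,180,160,170,400,300)])
a[:,400:]=crop(s,360,180,160,120,400,300)
b[:,400:]=crop(t,140,205,160,120,400,300)
cv2.imwrite("pics/comp.png",np.vstack([a,b]))
E
```

```text
(no output)
```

View pics/comp.png

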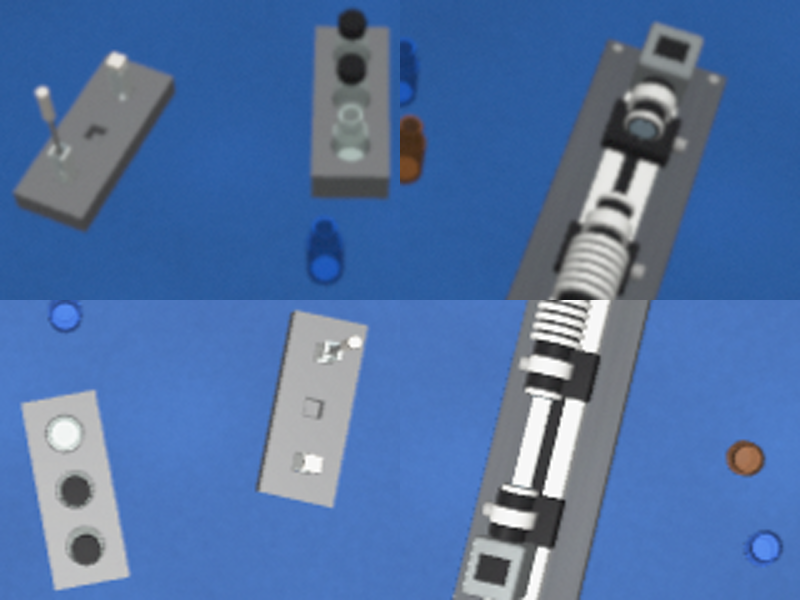

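The crops confirm it. The swab cuvette is the end well at crop (60,150), with the white handle at (45,105); the stoppered cuvette is at the other end (115,65). The only clear, uncapped vial is at crop (350,120) in the end well, and the lens tubes face each other. Now rough triangulation.

```bash
cat > h.py <<'E'
import numpy as np,cv2
from station import bot,camera
np.set_printoptions(precision=4,suppress=True)
def cam(n):
    s=bot.get_state(); c=camera(n)
    if n=="wrist":
        T=np.eye(4);T[:3,:3]=s['orientation'];T[:3,3]=s['tool_pos']
        M=np.linalg.inv(T@c['hand_eye']);c['R'],c['t']=M[:3,:3],M[:3,3]
    return c
def ray(c,p):
    d=c['R'].T@np.linalg.solve(c['camera_matrix'],[p[0],p[1],1.]);return -c['R'].T@c['t'],d/np.linalg.norm(d)
def plane(c,p,z):
    o,d=ray(c,p);return o+d*(z-o[2])/d[2]
def tri(cps):
    A=np.zeros((3,3));b=np.zeros(3)
    for c,p in cps:
        o,d=ray(c,p);P=np.eye(3)-np.outer(d,d);A+=P;b+=P@o
    x=np.linalg.solve(A,b)
    return x,[float(np.linalg.norm(np.cross(ray(c,p)[1],x-ray(c,p)[0]))) for c,p in cps]
def proj(c,X):
    v=c['R']@np.asarray(X)+c['t'];w=c['camera_matrix']@v;return w[:2]/w[2]
E
python3 - <<'E'
from h import *
S=cam("scene");T=cam("top")
f=lambda ox,oy,x,y:(ox+x/2.5,oy+y/2.5)
sc=lambda x,y:f(175,165,x,y); tp=lambda x,y:f(300,225,x,y-300)
print("swab top",tri([(S,sc(42,90)),(T,tp(355,342))]))
print("vial mouth",tri([(S,sc(350,115)),(T,tp(65,432))]))
im=T['image'];hsv=cv2.cvtColor(im,cv2.COLOR_BGR2HSV)
m=((hsv[...,1]<45)&(hsv[...,2]>90)).astype(np.uint8)
for (x,y),z in(((405,225),.02),((305,255),.03)):
    r=np.zeros_like(m);r[y:y+90,x:x+47]=m[y:y+90,x:x+47]
    c=max(cv2.findContours(cv2.morphologyEx(r,cv2.MORPH_CLOSE,np.ones((5,5))),0,2)[0],key=cv2.contourArea)
    rect=cv2.minAreaRect(c);b=cv2.boxPoints(rect)
    P=np.array([plane(T,q,z) for q in b]);e=np.roll(P,-1,0)-P
    print(rect,P.mean(0),np.linalg.norm(e,axis=1),np.degrees(np.arctan2(e[:,1],e[:,0])))
tq=lambda x,y:f(140,205,x,y-300); ss=lambda x,y:f(360,180,x-400,y)
# photometer plate corners from top image
for q in((199,186),(241,193),(206,344),(162,335)):print(plane(T,q,.01))
# lens tube ends, silhouettes
for n,a,b in(("lamp",tq(527,392),tq(570,398)),("det",tq(499,487),tq(540,492))):print(n,plane(T,a,.07),plane(T,b,.07))
E
```

```text
swab top (array([ 0.5929, -0.1937,  0.1215]), [0.0005933815759093738, 0.0005933815759094364])
vial mouth (array([0.5282, 0.0168, 0.0632]), [0.000593956337167205, 0.0005939563371671932])
((424.5, 268.0000305175781), (30.398000717163086, 73.93578338623047), 11.309932708740234) [ 0.5496 -0.1823  0.02  ] [0.1496 0.0613 0.1493 0.0604] [ -12.1834 -101.4271  167.4762   78.8809]
((329.4880065917969, 300.6839599609375), (75.40021514892578, 29.694984436035156), 79.69515228271484) [0.4841 0.0095 0.03  ] [0.0595 0.1486 0.0586 0.1486] [ -79.6062 -169.7691  100.3691   10.59  ]
[0.7195 0.2816 0.01  ]
[0.7046 0.1934 0.01  ]
[0.3954 0.2585 0.01  ]
[0.413  0.3484 0.01  ]
lamp [ 0.5975 -0.0315  0.07  ] [ 0.5929 -0.0646  0.07  ]
det [ 0.5245 -0.0098  0.07  ] [ 0.5208 -0.0411  0.07  ]
```

Emit:
send_rows:
  targets:
    - {"linear": [0.032, -0.024, 0.006], "angular": [0, 0, 1.5], "jaw": 0}
    - {"linear": [0.064, -0.048, 0.012], "angular": [0, 0, 3], "jaw": 0}
    - {"linear": [0.096, -0.072, 0.018], "angular": [0, 0, 5], "jaw": 0}
    - {"linear": [0.128, -0.096, 0.024], "angular": [0, 0, 6.5], "jaw": 0}
    - {"linear": [0.16, -0.12, 0.03], "angular": [0, 0, 6.5], "jaw": 0}

```text
clock: 0.67
tool_pos: [0.336, 0.4002, 0.2726]
orientation: [[-0.978, 0.207, 0.0], [0.207, 0.978, 0.0], [-0.0, 0.0, -1.0]]
force: [0.5, 0.1, -0.1]
finger_gap: 0.0854
gripper_force: 0.0
```

Emit:
send_rows:
  targets:
    - {"linear": [0.032, -0.024, 0.006], "angular": [0, 0, 0], "jaw": 0}
    - {"linear": [0.064, -0.048, 0.012], "angular": [0, 0, 0], "jaw": 0}
    - {"linear": [0.096, -0.072, 0.018], "angular": [0, 0, 0], "jaw": 0}
    - {"linear": [0.128, -0.096, 0.024], "angular": [0, 0, 0], "jaw": 0}
    - {"linear": [0.16, -0.12, 0.03], "angular": [0, 0, 0], "jaw": 0}

```text
clock: 1.08
tool_pos: [0.4962, 0.2799, 0.3026]
orientation: [[-0.978, 0.209, -0.0], [0.209, 0.978, 0.0], [0.0, 0.0, -1.0]]
force: [-0.2, 1.3, 0.6]
finger_gap: 0.0859
gripper_force: 0.0
```

Emit:
send_rows:
  targets:
    - {"linear": [0, 0, 0], "angular": [0, 0, 0], "jaw": 0}
    - {"linear": [0, 0, 0], "angular": [0, 0, 0], "jaw": 0}

```text
clock: 1.25
tool_pos: [0.4967, 0.2797, 0.302]
orientation: [[-0.977, 0.213, -0.0], [0.213, 0.977, -0.0], [0.0, -0.0, -1.0]]
force: [-0.1, -0.9, -0.4]
finger_gap: 0.0851
gripper_force: 0.0
```

```bash
cat >> h.py <<'E'
import pickle
def snap(k):
    c=cam("wrist");pickle.dump(c,open(f"pics/{k}.pkl","wb"));cv2.imwrite(f"pics/{k}.png",c["image"]);s=bot.get_state();print(k,s['clock'],s['tool_pos'],s['orientation'][:,1]);return c
def load(k): return pickle.load(open(f"pics/{k}.pkl","rb"))
E
python3 -c "
from h import *
c=snap('w1')
print(proj(c,[.558,.27,.07]))"
```

```text
w1 1.3 [0.4953 0.2808 0.3018] [ 0.2109  0.9775 -0.0001]
[326.4625 267.4776]
```

View pics/w1.png

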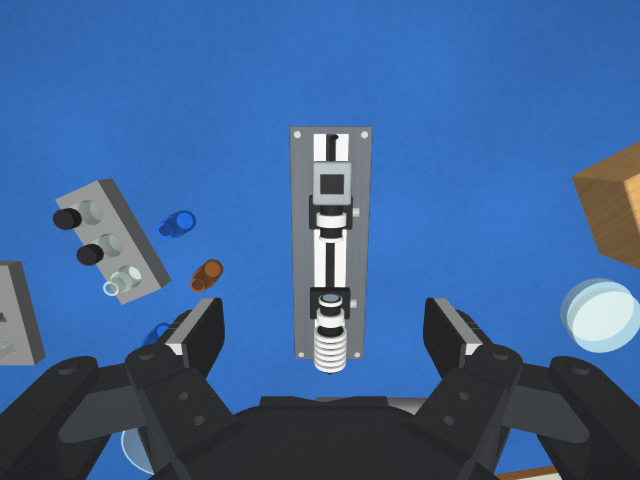

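The wrist view shows the photometer with the detector at (332,184), its lens at about (331,235), the lamp lens at about (331,298), and plate corner screws at (297,135), (364,135), (301,355) and (357,355). The open vial mouth is at (111,288), the caps at (66,219) and (90,254), and the cuvette rack is at the left edge. Next an enlarged view of the gap, and the plate corners.

```bash
python3 - <<'E'
from h import *
w=load('w1');t=cv2.imread("pics/top0.png")
a=cv2.resize(w['image'][195:315,292:372],(400,600),interpolation=cv2.INTER_CUBIC)
b=cv2.resize(t[225:315,170:230],(400,600),interpolation=cv2.INTER_CUBIC)
cv2.imwrite("pics/gap.png",np.hstack([a,b]))
h=cv2.cvtColor(w['image'],cv2.COLOR_BGR2HSV)
m=((h[...,1]<90)).astype(np.uint8);r=np.zeros_like(m);r[110:362,280:385]=m[110:362,280:385]
c=max(cv2.findContours(r,0,2)[0],key=cv2.contourArea)
ap=cv2.approxPolyDP(cv2.convexHull(c),6,True)[:,0];print(ap.tolist())
for z in(0.008,.012,.016):
    P=np.array([plane(w,q,z) for q in ap]);print(z,P[:,:2].tolist(),np.linalg.norm(np.roll(P,-1,0)-P,axis=1))
E
```

```text
[[371, 127], [362, 358], [296, 358], [290, 127]]
0.008 [[0.4170284807560143, 0.3555972617160089], [0.7270862815242489, 0.2868537654476418], [0.7065717380299945, 0.19313019989929317], [0.3962984024147844, 0.2608699612211117]] [0.3176 0.0959 0.3176 0.097 ]
0.012 [[0.41715522267208294, 0.3550201461813865], [0.7242949967807005, 0.28692361107409764], [0.7039735204651392, 0.19408209997568326], [0.3966202399585256, 0.2611843465213427]] [0.3146 0.095  0.3146 0.0961]
0.016 [[0.41728196458815153, 0.35444303064676413], [0.7215037120371521, 0.2869934567005535], [0.7013753029002838, 0.19503400005207333], [0.39694207750226684, 0.26149873182157357]] [0.3116 0.0941 0.3116 0.0951]
```

View pics/gap.png

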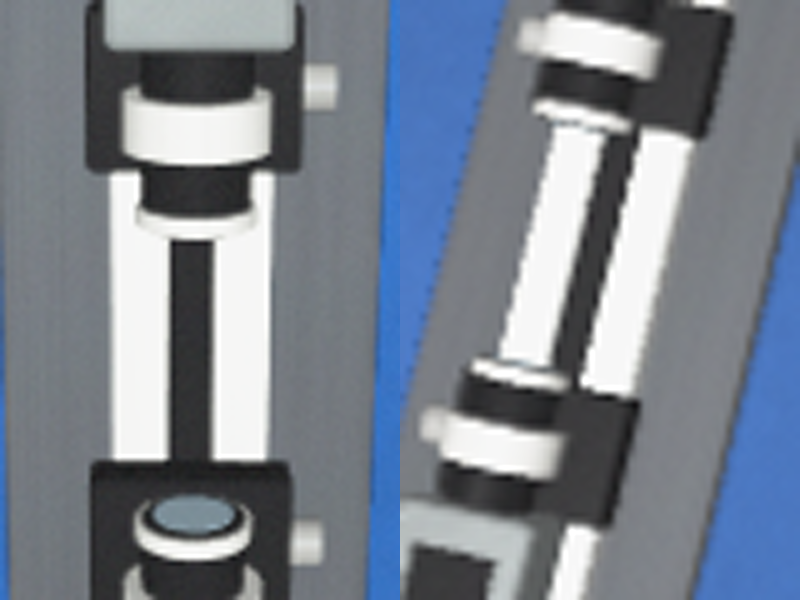

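In the wrist crop the detector rim has its edges at (137/257,212), and the lamp lens disc is centred at (193,514). In the top crop the lamp face is centred at about (581,120) and the detector face at about (521,368).

```bash
python3 - <<'E'
from h import *
w=load('w1');T=cam("top")
wp=lambda x,y:(292+x/5,195+y/5);tp=lambda x,y:(170+(x-400)/6.667,225+y/6.667)
for n,a,b in(("lamp",wp(193,514),tp(581,120)),("det",wp(197,215),tp(521,368))):
    print(n,tri([(w,a),(T,b)]),plane(w,a,.07),plane(T,b,.07))
# vial mouth and capped, predicted
print("vial",plane(w,(111,288),.069), "rack",plane(w,(111,288),.069))
L=plane(w,wp(193,514),.07);D=plane(w,wp(197,215),.07);print((L+D)/2,np.linalg.norm(L-D),np.degrees(np.arctan2(*(L-D)[1::-1])))
L=plane(T,tp(581,120),.07);D=plane(T,tp(521,368),.07);print((L+D)/2,np.linalg.norm(L-D),np.degrees(np.arctan2(*(L-D)[1::-1])))
E
```

```text
lamp (array([0.5953, 0.2663, 0.0701]), [0.0007144326515664704, 0.000714432651566516]) [0.596  0.2668 0.07  ] [0.5949 0.2658 0.07  ]
det (array([0.5241, 0.282 , 0.0699]), [0.0012604470062245585, 0.0012604470062245086]) [0.5251 0.2828 0.07  ] [0.5231 0.2811 0.07  ]
vial [0.5293 0.0185 0.069 ] rack [0.5293 0.0185 0.069 ]
[0.5605 0.2748 0.07  ] 0.07267102847349192 -12.715025178631498
[0.559  0.2735 0.07  ] 0.07339206626245867 -12.075653347792773
```

Emit:
send_rows:
  targets:
    - {"linear": [-0.015, -0.038, 0], "angular": [0, 0, 0], "jaw": 0}
    - {"linear": [-0.03, -0.076, 0], "angular": [0, 0, 0], "jaw": 0}
    - {"linear": [-0.045, -0.114, 0], "angular": [0, 0, 0], "jaw": 0}
    - {"linear": [-0.055, -0.153, 0], "angular": [0, 0, 0], "jaw": 0}
    - {"linear": [-0.05, -0.193, 0], "angular": [0, 0, 0], "jaw": 0}

```text
clock: 1.77
tool_pos: [0.4411, 0.0893, 0.3024]
orientation: [[-0.979, 0.204, -0.001], [0.204, 0.979, 0.001], [0.001, 0.0, -1.0]]
force: [1.3, -0.6, 0.8]
finger_gap: 0.0851
gripper_force: 0.0
```

Emit:
send_rows:
  targets:
    - {"linear": [0, -0.038, 0], "angular": [0, 0, 0], "jaw": 0}
    - {"linear": [0, -0.06, 0], "angular": [0, 0, 0], "jaw": 0}
    - {"linear": [0, -0.06, 0], "angular": [0, 0, 0], "jaw": 0}
    - {"linear": [0, -0.06, 0], "angular": [0, 0, 0], "jaw": 0}

```text
clock: 2.1
tool_pos: [0.4443, 0.0289, 0.3023]
orientation: [[-0.978, 0.21, -0.0], [0.21, 0.978, 0.001], [0.0, 0.001, -1.0]]
force: [0.5, 0.1, -0.1]
finger_gap: 0.0853
gripper_force: 0.0
```

```bash
python3 -c "
from h import *
c=snap('w2')
print(proj(c,[.5285,.0175,.069]),proj(c,[.593,-.193,.12]))"
```

```text
w2 2.15 [0.4444 0.0296 0.3023] [0.2083 0.9781 0.0008]
[328.8282 285.4333] [155.6612 393.4812]
```

Emit:
send_rows:
  targets:
    - {"linear": [0.016, -0.038, 0], "angular": [0, 0, 0], "jaw": 0}
    - {"linear": [0.032, -0.076, 0], "angular": [0, 0, 0], "jaw": 0}
    - {"linear": [0.048, -0.114, 0], "angular": [0, 0, 0], "jaw": 0}
    - {"linear": [0.064, -0.152, 0], "angular": [0, 0, 0], "jaw": 0}
    - {"linear": [0.07, -0.185, 0], "angular": [0, 0, 0], "jaw": 0}

```text
clock: 2.57
tool_pos: [0.5169, -0.1565, 0.3019]
orientation: [[-0.979, 0.206, 0.001], [0.206, 0.979, 0.0], [-0.001, 0.0, -1.0]]
force: [0.4, 0.2, 0.3]
finger_gap: 0.0854
gripper_force: 0.0
```

Emit:
send_rows:
  targets:
    - {"linear": [0, 0, 0], "angular": [0, 0, 0], "jaw": 0}
    - {"linear": [0, 0, 0], "angular": [0, 0, 0], "jaw": 0}

```text
clock: 2.73
tool_pos: [0.5155, -0.156, 0.3014]
orientation: [[-0.978, 0.209, -0.001], [0.209, 0.978, 0.001], [0.002, 0.001, -1.0]]
force: [0.7, 1.5, -1.4]
finger_gap: 0.0851
gripper_force: 0.0
```

```bash
python3 -c "
from h import *
c=snap('w3')
print(proj(c,[.5285,.0175,.069]),proj(c,[.593,-.193,.12]))
a=load('w2')['image'];b=c['image']
cv2.imwrite('pics/w23.png',np.vstack([np.hstack([cv2.resize(a,(400,300)),cv2.resize(b,(400,300))]),np.hstack([cv2.resize(a[190:340,60:260],(400,300),interpolation=2),cv2.resize(b[180:330,240:440],(400,300),interpolation=2)])]))"
```

```text
w3 2.7833 [ 0.5152 -0.1548  0.3017] [0.2077 0.9782 0.0013]
[482.8095 192.5268] [303.4933 304.4848]
```

View pics/w23.png

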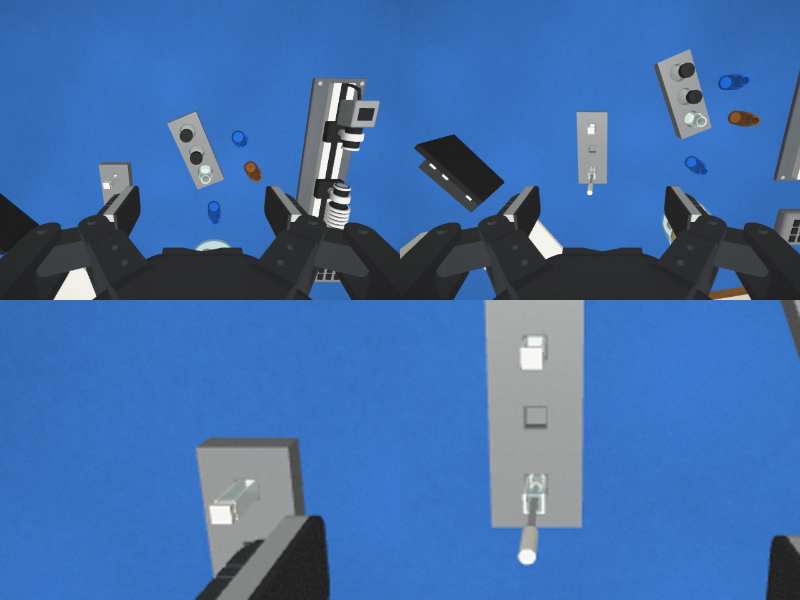

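In w2/w3 the swab handle top is at w3 (304,308), the cuvette rim centre at about w3 (307,280), and the stoppered cuvette at w3 (306,207). The vial mouth is at w2 (329,285) and w3 (480,192). I'll enlarge the vial mouth and the cuvette.

```bash
python3 - <<'E'
from h import *
def crop(k,x,y,s=6): 
    im=load(k)['image'] if k!='top' else cv2.imread('pics/top0.png')
    w,h=400//s//1,300//s; return cv2.resize(im[y:y+50,x:x+66],(396,300),interpolation=cv2.INTER_CUBIC)
cv2.imwrite("pics/z.png",np.vstack([np.hstack([crop('w1',80,260),crop('w2',300,262)]),np.hstack([crop('w3',450,170),crop('w3',275,268)])]))
E
```

```text
(no output)
```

View pics/z.png

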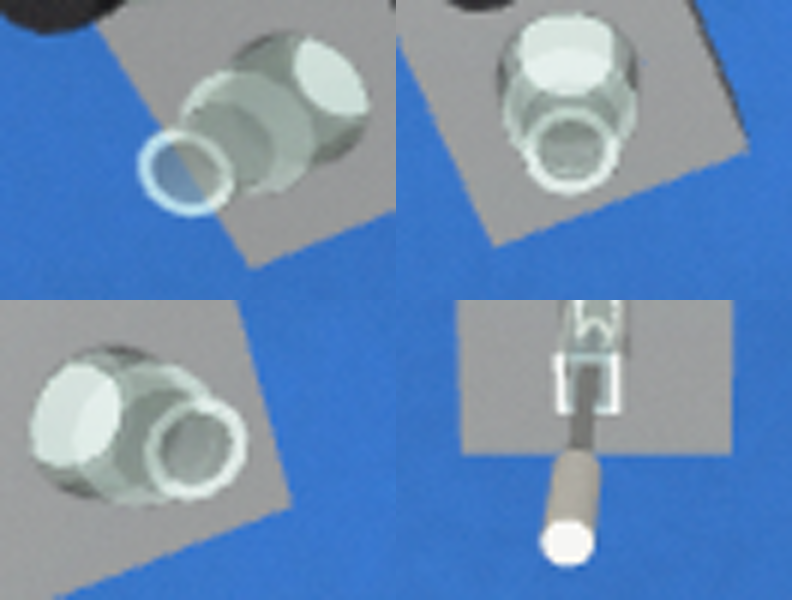

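The crops show the vial mouth centre at w1 (110.6,288.3), w2 (328.6,286.6) and w3 (482.3,194.3). In w3 the swab top is at (303.3,308.3), the handle's lower end at (304.6,293) and the cuvette rim at (306.6,281.4).

```bash
python3 - <<'E'
from h import *
a,b,c=map(load,('w1','w2','w3'));S=cam("scene");T=cam("top")
p=[(a,(110.6,288.3)),(b,(328.6,286.6)),(c,(482.3,194.3))]
print("vial",tri(p),tri(p+[(T,(325.6,277.4)),(S,(315,210.5))]),[plane(k,q,.069)[:2] for k,q in p])
q=[(c,(303.3,308.3)),(T,(441.6,241.4)),(S,(191.5,200.8))]
print("swab",tri(q),[plane(k,u,.1245)[:2] for k,u in q])
print("handle low",plane(c,(304.6,293),.0945),"rim",plane(c,(306.6,281.4),.053))
h=cv2.cvtColor(c['image'],cv2.COLOR_BGR2HSV)
m=((h[...,1]<60)).astype(np.uint8);r=np.zeros_like(m);r[170:300,270:350]=m[170:300,270:350]
r=cv2.morphologyEx(r,cv2.MORPH_OPEN,np.ones((13,13)))
k=max(cv2.findContours(r,0,2)[0],key=cv2.contourArea)
ap=cv2.approxPolyDP(cv2.convexHull(k),4,True)[:,0];P=np.array([plane(c,u,.02) for u in ap]);e=np.roll(P,-1,0)-P
print(ap.tolist(),P.mean(0),np.linalg.norm(e,axis=1),np.degrees(np.arctan2(e[:,1],e[:,0])))
E
```

```text
vial (array([0.5302, 0.017 , 0.0681]), [0.0003545236875957971, 0.00017584210363117778, 0.0003148442731870498]) (array([0.53  , 0.0172, 0.0679]), [0.00015610971358476087, 0.000452578598864999, 0.0005329451168480906, 0.000971410110854254, 0.0007249202166984212]) [array([0.5296, 0.0179]), array([0.5299, 0.0169]), array([0.5303, 0.0168])]
swab (array([ 0.5943, -0.193 ,  0.1244]), [0.0007906880687228426, 0.0007596012658058929, 0.00046710033407851645]) [array([ 0.595 , -0.1934]), array([ 0.5935, -0.1929]), array([ 0.5947, -0.1925])]
handle low [ 0.5916 -0.1929  0.0945] rim [ 0.5948 -0.1934  0.053 ]
[[331, 179], [330, 292], [286, 292], [283, 179]] [ 0.5503 -0.1836  0.02  ] [0.1479 0.0585 0.1479 0.0581] [ -12.2815 -102.1516  167.5668   77.8763]
```

Emit:
send_rows:
  targets:
    - {"linear": [0.027, -0.012, -0.027], "angular": [0, 0, 0], "jaw": 0}
    - {"linear": [0.054, -0.024, -0.054], "angular": [0, 0, 0], "jaw": 0}
    - {"linear": [0.08, -0.036, -0.08], "angular": [0, 0, 0], "jaw": 0}
    - {"linear": [0.08, -0.036, -0.1], "angular": [0, 0, 0], "jaw": 0}
    - {"linear": [0.08, -0.036, -0.13], "angular": [0, 0, 0], "jaw": 0}

```text
clock: 3.3
tool_pos: [0.597, -0.1912, 0.1725]
orientation: [[-0.978, 0.206, 0.003], [0.206, 0.978, -0.001], [-0.003, -0.0, -1.0]]
force: [-0.8, -1.2, 0.1]
finger_gap: 0.0856
gripper_force: 0.0
```

Emit:
send_rows:
  targets:
    - {"linear": [0, 0, -0.035], "angular": [0, 0, 0], "jaw": 0}
    - {"linear": [0, 0, -0.06], "angular": [0, 0, 0], "jaw": 0}
    - {"linear": [0, 0, -0.07], "angular": [0, 0, 0], "jaw": 0}
    - {"linear": [0, 0, -0.07], "angular": [0, 0, 0], "jaw": 0}

```text
clock: 3.63
tool_pos: [0.5934, -0.1899, 0.0999]
orientation: [[-0.978, 0.207, -0.005], [0.207, 0.978, 0.003], [0.005, 0.002, -1.0]]
force: [-0.5, -0.5, 1.3]
finger_gap: 0.0855
gripper_force: 0.0
```

Emit:
send_rows:
  targets:
    - {"linear": [0, 0, 0], "angular": [0, 0, 0], "jaw": 150}
    - {"linear": [0, 0, 0], "angular": [0, 0, 0], "jaw": 180}
    - {"linear": [0, 0, 0], "angular": [0, 0, 0], "jaw": 180}
    - {"linear": [0, 0, 0], "angular": [0, 0, 0], "jaw": 180}
    - {"linear": [0, 0, 0], "angular": [0, 0, 0], "jaw": 180}
  grip_force: 30

```text
clock: 4.05
tool_pos: [0.5956, -0.1929, 0.1037]
orientation: [[-0.978, 0.209, 0.002], [0.209, 0.978, -0.001], [-0.002, -0.001, -1.0]]
force: [-0.6, -0.2, 0.0]
finger_gap: 0.026
gripper_force: 0.0
```

```bash
python3 -c "
from h import *
c=snap('w4')
print(bot.get_state()['finger_gap'],bot.get_state()['force'])
cv2.imwrite('pics/w4c.png',c['image'][150:480,120:520])"
```

```text
w4 4.1 [ 0.5954 -0.1928  0.1034] [ 0.2089  0.9779 -0.0004]
0.02523721789660282 [ 0.4184 -0.4293 -1.5882]
```

View pics/w4c.png

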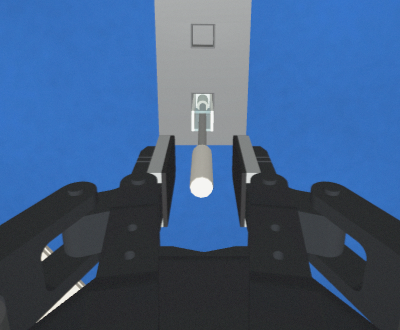

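The handle, at crop (202,175), sits centrally between the pads. I'll close and lift.

Emit:
send_rows:
  targets:
    - {"linear": [0, 0, 0], "angular": [0, 0, 0], "jaw": 210}
    - {"linear": [0, 0, 0], "angular": [0, 0, 0], "jaw": 255}
    - {"linear": [0, 0, 0], "angular": [0, 0, 0], "jaw": 255}
    - {"linear": [0, 0, 0], "angular": [0, 0, 0], "jaw": 255}
    - {"linear": [0, 0, 0], "angular": [0, 0, 0], "jaw": 255}
  grip_force: 30

```text
clock: 4.52
tool_pos: [0.5952, -0.1928, 0.1027]
orientation: [[-0.978, 0.209, 0.001], [0.209, 0.978, -0.0], [-0.001, -0.0, -1.0]]
force: [-0.8, -0.4, 3.3]
finger_gap: 0.0079
gripper_force: 29.2
```

Emit:
send_rows:
  targets:
    - {"linear": [0, 0, 0.002], "angular": [0, 0, 0], "jaw": 255}
    - {"linear": [0, 0, 0.008], "angular": [0, 0, 0], "jaw": 255}
    - {"linear": [0, 0, 0.016], "angular": [0, 0, 0], "jaw": 255}
    - {"linear": [0, 0, 0.026], "angular": [0, 0, 0], "jaw": 255}
    - {"linear": [0, 0, 0.036], "angular": [0, 0, 0], "jaw": 255}

```text
clock: 4.93
tool_pos: [0.5951, -0.1926, 0.1394]
orientation: [[-0.978, 0.209, 0.0], [0.209, 0.978, -0.0], [-0.0, -0.0, -1.0]]
force: [-0.5, 0.4, 0.3]
finger_gap: 0.0081
gripper_force: 29.2
```

Emit:
send_rows:
  targets:
    - {"linear": [0, 0, 0.012], "angular": [0, 0, 0], "jaw": 255}
    - {"linear": [0, 0, 0.026], "angular": [0, 0, 0], "jaw": 255}
    - {"linear": [0, 0, 0.046], "angular": [0, 0, 0], "jaw": 255}
    - {"linear": [0, 0, 0.064], "angular": [0, 0, 0], "jaw": 255}
    - {"linear": [0, 0, 0.064], "angular": [0, 0, 0], "jaw": 255}

```text
clock: 5.35
tool_pos: [0.5971, -0.1936, 0.2079]
orientation: [[-0.978, 0.209, 0.008], [0.209, 0.978, -0.004], [-0.008, -0.002, -1.0]]
force: [1.1, -1.1, 0.2]
finger_gap: 0.0077
gripper_force: 29.2
```

```bash
python3 -c "
from h import *
c=snap('w5');S=cam('scene');T=cam('top')
print(bot.get_state()['finger_gap'],bot.get_state()['force'])
for k in(S,T):print(proj(k,[.5945,-.193,.11]))
x,y=map(int,proj(S,[.5945,-.193,.11]));u,v=map(int,proj(T,[.5945,-.193,.11]))
r=lambda a,x,y:cv2.resize(a[y-40:y+50,x-60:x+60],(400,300),interpolation=2)
cv2.imwrite('pics/w5c.png',np.vstack([np.hstack([r(S['image'],x,y),r(T['image'],u,v)]),np.hstack([cv2.resize(c['image'][150:450,120:520],(400,300)),cv2.resize(c['image'][200:350,220:420],(400,300))])]))"
```

```text
w5 5.4 [ 0.5964 -0.1933  0.2058] [ 0.2087  0.978  -0.0017]
0.007882587952347626 [-0.2523  0.3071 -1.1864]
[192.7238 205.7199]
[439.7869 241.564 ]
```

View pics/w5c.png

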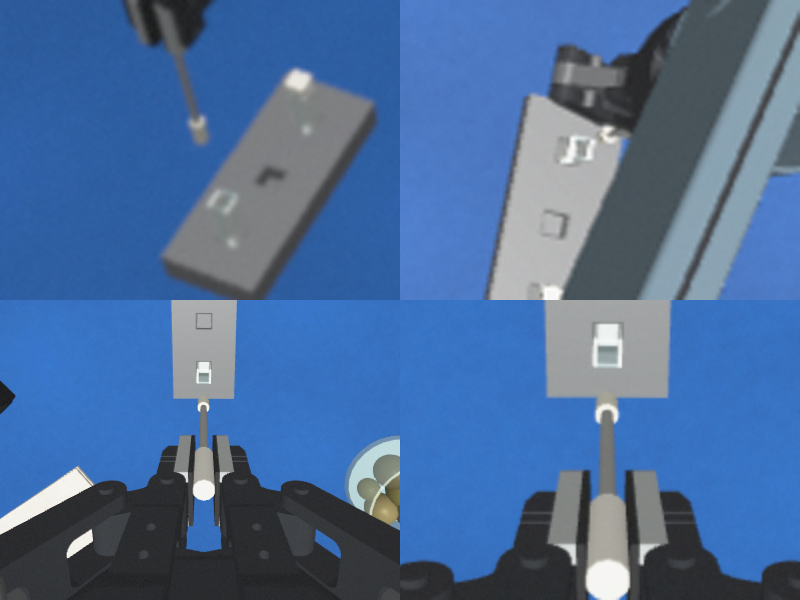

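The swab is held and clear, and the cuvette stayed in the rack. In the wrist image the handle top is at (324,340.5) and the head's upper end at (323.5,256). I'll check the swab's tilt in the tool frame.

```bash
python3 - <<'E'
from h import *
c=load('w5');H=c['hand_eye'];K=c['camera_matrix']
def inpl(p,zt):
    d=H[:3,:3]@np.linalg.solve(K,[p[0],p[1],1.]);o=H[:3,3];return o+d*(zt-o[2])/d[2]
print("top",inpl((324,340.5),-.023),"headtop",inpl((323.5,256),.077))
# same head point from scene: crop px head upper (197,122), foot (201,141)
S=cam("scene");s=lambda x,y:(132+x*.3,165+y*.3)
print("head top/foot tri/plane",plane(S,s(197,121),.126),plane(S,s(201,140),.111), c['R'].T@-c['t'])
print(tri([(S,s(197,121)),(c,(323.5,256))]))
E
```

```text
top [ 0.001   0.0003 -0.023 ] headtop [0.0013 0.0002 0.077 ]
head top/foot tri/plane [ 0.597  -0.1922  0.126 ] [ 0.5981 -0.1924  0.111 ] [ 0.5298 -0.1788  0.3384]
(array([ 0.5975, -0.1929,  0.1265]), [0.0009500862794551751, 0.00095008627945526])
```

Emit:
send_rows:
  targets:
    - {"linear": [-0.008, 0.025, 0], "angular": [0, 0, 0], "jaw": 255}
    - {"linear": [-0.018, 0.06, 0], "angular": [0, 0, 0], "jaw": 255}
    - {"linear": [-0.029, 0.095, 0], "angular": [0, 0, 0], "jaw": 255}
    - {"linear": [-0.04, 0.13, 0], "angular": [0, 0, 0], "jaw": 255}
    - {"linear": [-0.05, 0.165, 0], "angular": [0, 0, 0], "jaw": 255}

```text
clock: 5.97
tool_pos: [0.5433, -0.0261, 0.2009]
orientation: [[-0.978, 0.21, -0.003], [0.21, 0.978, 0.001], [0.003, 0.0, -1.0]]
force: [0.5, 0.2, -0.1]
finger_gap: 0.0079
gripper_force: 29.3
```

Emit:
send_rows:
  targets:
    - {"linear": [-0.008, 0.027, 0], "angular": [0, 0, 0], "jaw": 255}
    - {"linear": [-0.014, 0.045, -0.01], "angular": [0, 0, 0], "jaw": 255}
    - {"linear": [-0.014, 0.045, -0.026], "angular": [0, 0, 0], "jaw": 255}
    - {"linear": [-0.014, 0.045, -0.026], "angular": [0, 0, 0], "jaw": 255}
    - {"linear": [-0.014, 0.045, -0.026], "angular": [0, 0, 0], "jaw": 255}

```text
clock: 6.38
tool_pos: [0.5298, 0.0177, 0.1749]
orientation: [[-0.978, 0.208, -0.004], [0.208, 0.978, 0.0], [0.004, -0.0, -1.0]]
force: [0.9, -0.7, -0.4]
finger_gap: 0.0082
gripper_force: 29.3
```

```bash
python3 -c "
from h import *
c=snap('w6');S=cam('scene');T=cam('top')
pickle.dump(S,open('pics/s6.pkl','wb'))
r=lambda a,x,y:cv2.resize(a[y-25:y+25,x-33:x+33],(396,300),interpolation=2)
x,y=map(int,proj(S,[.53,.017,.08]));u,v=map(int,proj(c,[.53,.017,.08]));print(x,y,u,v)
cv2.imwrite('pics/w6c.png',np.hstack([r(S['image'],x,y),r(c['image'],u,v)]))"
```

```text
w6 6.4333 [0.5307 0.0172 0.1758] [ 0.209   0.9779 -0.0003]
314 206 322 250
```

View pics/w6c.png

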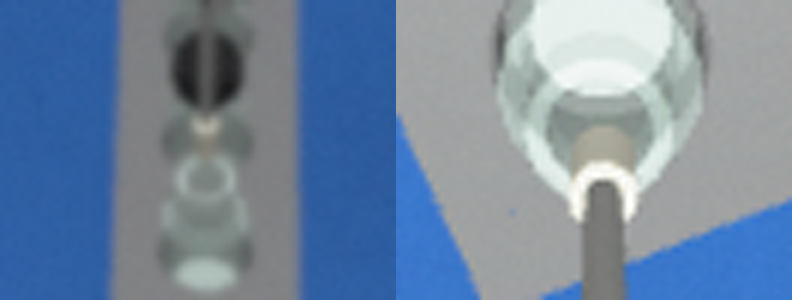

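In the scene crop the foot is at about (204,152) above the mouth at (205,180). In the wrist crop the foot is at about (602,127), with the mouth ring running x 528–680. I'll check the alignment numerically.

```bash
python3 - <<'E'
from h import *
c=load('w6');S=load('s6')
W=lambda x,y:(289+(x-396)/6-.4,225+y/6-.4);s=lambda x,y:(281+x/6-.4,181+y/6-.4)
print("headtop wrist",plane(c,W(603,192),.099),"scene",plane(S,s(205,126),.099),tri([(c,W(603,192)),(S,s(205,126))]))
print("foot",tri([(c,W(602,127)),(S,s(204,154))]))
print("mouth scene",plane(S,s(205,180),.069), plane(c,W(604,140),.069))
for X in([.53,.017,.069],[.53,.017,.084]):
    p=proj(c,X);q=proj(S,X);print("mouth proj wrist crop",(p-[289,225]+.4)*6+[396,0],"scene crop",(q-[281,181]+.4)*6)
E
```

```text
headtop wrist [0.5284 0.0179 0.099 ] scene [0.5338 0.0179 0.099 ] (array([0.5299, 0.0174, 0.094 ]), [0.00019955543469007871, 0.00019955543469005703])
foot (array([0.5275, 0.0172, 0.0767]), [0.0007630613830846697, 0.0007630613830846694])
mouth scene [0.5316 0.0176 0.069 ] [0.5312 0.0174 0.069 ]
mouth proj wrist crop [598.791  131.6858] scene crop [204.0617 175.6776]
mouth proj wrist crop [598.4144 167.3509] scene crop [204.2767 146.1822]
```

Emit:
send_rows:
  targets:
    - {"linear": [0.001, 0, -0.006], "angular": [0, 0, 0], "jaw": 255}
    - {"linear": [0.001, 0, -0.014], "angular": [0, 0, 0], "jaw": 255}
    - {"linear": [0.001, 0, -0.022], "angular": [0, 0, 0], "jaw": 255}
    - {"linear": [0.001, 0, -0.03], "angular": [0, 0, 0], "jaw": 255}
    - {"linear": [0.001, 0, -0.03], "angular": [0, 0, 0], "jaw": 255}

```text
clock: 6.95
tool_pos: [0.5305, 0.0175, 0.1439]
orientation: [[-0.978, 0.209, -0.004], [0.209, 0.978, 0.001], [0.004, -0.0, -1.0]]
force: [-0.4, -0.4, -0.9]
finger_gap: 0.0078
gripper_force: 29.7
```

```bash
python3 -c "
from h import *
c=snap('w7');S=cam('scene');print(bot.get_state()['force'])
r=lambda a,x,y:cv2.resize(a[y-25:y+25,x-33:x+33],(396,300),interpolation=2)
x,y=map(int,proj(S,[.53,.017,.07]));u,v=map(int,proj(c,[.53,.017,.065]));print(x,y,u,v)
cv2.imwrite('pics/w7c.png',np.hstack([r(S['image'],x,y),r(c['image'],u,v)]))"
```

```text
w7 7.0 [0.5309 0.0175 0.1448] [ 0.2091  0.9779 -0.0001]
[-0.016  -0.3929 -0.4427]
314 209 322 256
```

View pics/w7c.png

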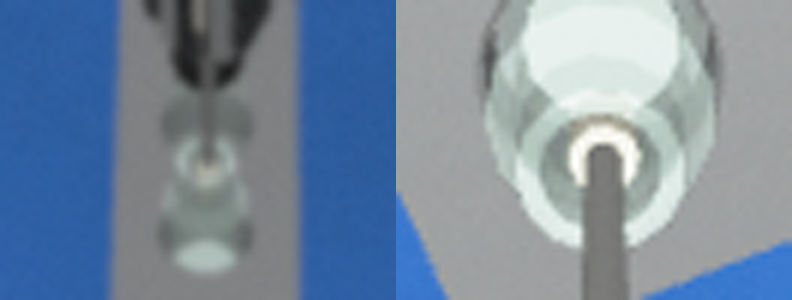

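The head (crop (603,150)) is inside the mouth ring and near its centre, with no contact force. I've now viewed 11 pictures, one over the limit of 10 (miscounted), so I'll view no more and work numerically. Continuing down.

Emit:
send_rows:
  targets:
    - {"linear": [0, 0, -0.008], "angular": [0, 0, 0], "jaw": 255}
    - {"linear": [0, 0, -0.016], "angular": [0, 0, 0], "jaw": 255}
    - {"linear": [0, 0, -0.024], "angular": [0, 0, 0], "jaw": 255}
    - {"linear": [0, 0, -0.032], "angular": [0, 0, 0], "jaw": 255}
    - {"linear": [0, 0, -0.034], "angular": [0, 0, 0], "jaw": 255}

```text
clock: 7.47
tool_pos: [0.5309, 0.0176, 0.1104]
orientation: [[-0.978, 0.209, -0.003], [0.209, 0.978, 0.001], [0.003, -0.0, -1.0]]
force: [0.6, 1.3, -0.4]
finger_gap: 0.0075
gripper_force: 29.7
```

Emit:
send_rows:
  targets:
    - {"linear": [0, 0, -0.001], "angular": [0, 0, 0], "jaw": 255}
    - {"linear": [0, 0, -0.002], "angular": [0, 0, 0], "jaw": 255}
    - {"linear": [0, 0, -0.003], "angular": [0, 0, 0], "jaw": 255}
    - {"linear": [0, 0, -0.004], "angular": [0, 0, 0], "jaw": 255}
    - {"linear": [0, 0, -0.004], "angular": [0, 0, 0], "jaw": 255}

```text
clock: 7.88
tool_pos: [0.5321, 0.0174, 0.1084]
orientation: [[-0.978, 0.209, 0.0], [0.209, 0.978, -0.0], [-0.0, 0.0, -1.0]]
force: [-0.2, -0.2, 0.1]
finger_gap: 0.0084
gripper_force: 29.7
```

Emit:
send_rows:
  targets:
    - {"linear": [0, 0, -0.0005], "angular": [0, 0, 0], "jaw": 255}
    - {"linear": [0, 0, -0.001], "angular": [0, 0, 0], "jaw": 255}
    - {"linear": [0, 0, -0.0015], "angular": [0, 0, 0], "jaw": 255}
    - {"linear": [0, 0, -0.002], "angular": [0, 0, 0], "jaw": 255}
    - {"linear": [0, 0, -0.002], "angular": [0, 0, 0], "jaw": 255}

```text
clock: 8.3
tool_pos: [0.5319, 0.0175, 0.1062]
orientation: [[-0.978, 0.209, -0.0], [0.209, 0.978, 0.0], [0.0, -0.0, -1.0]]
force: [-0.2, 0.9, 0.4]
finger_gap: 0.0075
gripper_force: 29.7
```

Emit:
send_rows:
  targets:
    - {"linear": [0, 0, -0.0005], "angular": [0, 0, 0], "jaw": 255}
    - {"linear": [0, 0, -0.001], "angular": [0, 0, 0], "jaw": 255}
    - {"linear": [0, 0, -0.0015], "angular": [0, 0, 0], "jaw": 255}
    - {"linear": [0, 0, -0.0015], "angular": [0, 0, 0], "jaw": 255}

```text
clock: 8.63
tool_pos: [0.5319, 0.0174, 0.1047]
orientation: [[-0.978, 0.209, -0.0], [0.209, 0.978, 0.0], [0.0, -0.0, -1.0]]
force: [0.7, 0.4, -0.0]
finger_gap: 0.0078
gripper_force: 29.7
```

Emit:
send_rows:
  targets:
    - {"linear": [0, 0, -0.0005], "angular": [0, 0, 0], "jaw": 255}
    - {"linear": [0, 0, -0.001], "angular": [0, 0, 0], "jaw": 255}
    - {"linear": [0, 0, -0.001], "angular": [0, 0, 0], "jaw": 255}

```text
clock: 8.88
tool_pos: [0.5323, 0.0174, 0.1042]
orientation: [[-0.978, 0.209, 0.001], [0.209, 0.978, -0.0], [-0.001, 0.0, -1.0]]
force: [0.1, -0.1, 1.6]
finger_gap: 0.0079
gripper_force: 29.8
```

Emit:
send_rows:
  targets:
    - {"linear": [0, 0, -0.0005], "angular": [0, 0, 0], "jaw": 255}
    - {"linear": [0, 0, -0.001], "angular": [0, 0, 0], "jaw": 255}
    - {"linear": [0, 0, -0.001], "angular": [0, 0, 0], "jaw": 255}

```text
clock: 9.13
tool_pos: [0.5328, 0.0173, 0.104]
orientation: [[-0.978, 0.209, 0.002], [0.209, 0.978, -0.0], [-0.002, 0.0, -1.0]]
force: [-1.8, 0.5, 9.3]
finger_gap: 0.0081
gripper_force: 30.4
```

Contact at 9 N at the expected height (TCP z 0.104), so the head is on the bottom. I'll release and rise.

Emit:
send_rows:
  targets:
    - {"linear": [0, 0, 0.001], "angular": [0, 0, 0], "jaw": 255}
    - {"linear": [0, 0, 0.001], "angular": [0, 0, 0], "jaw": 200}
    - {"linear": [0, 0, 0.001], "angular": [0, 0, 0], "jaw": 120}
    - {"linear": [0, 0, 0.001], "angular": [0, 0, 0], "jaw": 0}
    - {"linear": [0, 0, 0.001], "angular": [0, 0, 0], "jaw": 0}

```text
clock: 9.55
tool_pos: [0.5317, 0.0175, 0.1035]
orientation: [[-0.978, 0.209, -0.001], [0.209, 0.978, 0.0], [0.001, -0.0, -1.0]]
force: [0.1, 0.5, -0.2]
finger_gap: 0.054
gripper_force: 0.0
```

Emit:
send_rows:
  targets:
    - {"linear": [0, 0, 0], "angular": [0, 0, 0], "jaw": 0}
    - {"linear": [0, 0, 0], "angular": [0, 0, 0], "jaw": 0}
    - {"linear": [0, 0, 0], "angular": [0, 0, 0], "jaw": 0}
    - {"linear": [0, 0, 0], "angular": [0, 0, 0], "jaw": 0}
    - {"linear": [0, 0, 0], "angular": [0, 0, 0], "jaw": 0}

```text
clock: 9.97
tool_pos: [0.532, 0.0174, 0.1038]
orientation: [[-0.978, 0.209, -0.0], [0.209, 0.978, -0.0], [0.0, -0.0, -1.0]]
force: [-0.1, 0.1, -0.9]
finger_gap: 0.0856
gripper_force: 0.0
```

Emit:
send_rows:
  targets:
    - {"linear": [0, 0, 0.015], "angular": [0, 0, 0], "jaw": 0}
    - {"linear": [0, 0, 0.035], "angular": [0, 0, 0], "jaw": 0}
    - {"linear": [0, 0, 0.06], "angular": [0, 0, 0], "jaw": 0}
    - {"linear": [0, 0, 0.09], "angular": [0, 0, 0], "jaw": 0}
    - {"linear": [0, 0, 0.115], "angular": [0, 0, 0], "jaw": 0}

```text
clock: 10.38
tool_pos: [0.532, 0.0174, 0.2205]
orientation: [[-0.978, 0.209, 0.0], [0.209, 0.978, -0.0], [-0.0, 0.0, -1.0]]
force: [0.6, -0.4, 0.2]
finger_gap: 0.0852
gripper_force: 0.0
```

```bash
python3 - <<'E'
from h import *
c=snap('w8');S=cam('scene')
print(bot.get_state()['force'],bot.get_state()['finger_gap'])
# white handle blob near the vial in wrist and scene views
for k,v in(('w',c),('s',S)):
    h=cv2.cvtColor(v['image'],cv2.COLOR_BGR2HSV);m=((h[...,1]<40)&(h[...,2]>190)).astype(np.uint8)
    p=proj(v,[.532,.0175,.125]);n,_,st,ce=cv2.connectedComponentsWithStats(m)
    print(k,p,[(st[i].tolist(),ce[i]) for i in range(1,n) if np.linalg.norm(ce[i]-p)<60 and st[i][4]>8])
E
```

```text
w8 10.4333 [0.5346 0.017  0.2257] [0.2087 0.978  0.0003]
[ 0.319  -0.8713 -0.5833] 0.0854298550463014
w [323.3469 249.6474] [([309, 207, 27, 31, 373], array([323.0509, 218.1099])), ([312, 229, 7, 10, 29], array([314.6897, 233.8966])), ([317, 245, 13, 12, 120], array([323.0083, 250.2917]))]
s [314.8074 191.7823] [([313, 191, 4, 3, 10], array([314.8, 192. ]))]
```

The swab stands upright in the vial: its top is at wrist (323,250), predicted (323.3,249.6). Next I re-measure the cuvette from above.

Emit:
send_rows:
  targets:
    - {"linear": [0.003, -0.037, 0.01], "angular": [0, 0, 0], "jaw": 0}
    - {"linear": [0.006, -0.075, 0.015], "angular": [0, 0, 0], "jaw": 0}
    - {"linear": [0.009, -0.112, 0.02], "angular": [0, 0, 0], "jaw": 0}
    - {"linear": [0.011, -0.15, 0.02], "angular": [0, 0, 0], "jaw": 0}
    - {"linear": [0.013, -0.182, 0.02], "angular": [0, 0, 0], "jaw": 0}

```text
clock: 10.9
tool_pos: [0.5447, -0.1669, 0.2384]
orientation: [[-0.978, 0.209, -0.0], [0.209, 0.978, -0.0], [0.0, -0.0, -1.0]]
force: [0.9, 0.6, -0.9]
finger_gap: 0.0855
gripper_force: 0.0
```

Emit:
send_rows:
  targets:
    - {"linear": [0, 0, 0], "angular": [0, 0, 0], "jaw": 0}
    - {"linear": [0, 0, 0], "angular": [0, 0, 0], "jaw": 0}
    - {"linear": [0, 0, 0], "angular": [0, 0, 0], "jaw": 0}

```text
clock: 11.15
tool_pos: [0.5444, -0.1641, 0.2378]
orientation: [[-0.978, 0.21, -0.002], [0.21, 0.978, 0.001], [0.002, 0.001, -1.0]]
force: [0.3, -0.2, 0.1]
finger_gap: 0.0855
gripper_force: 0.0
```

```bash
python3 - <<'E'
from h import *
c=snap('w9');T=cam('top');S=cam('scene')
def rim(v,X,thr):
    x,y=map(int,proj(v,X));g=v['image'].astype(int).min(2);r=18
    m=np.zeros(g.shape,np.uint8);m[y-r:y+r,x-r:x+r]=(g[y-r:y+r,x-r:x+r]>thr);
    n,_,st,ce=cv2.connectedComponentsWithStats(m)
    print((x,y),[(st[i].tolist(),(st[i][:2]+(st[i][2:4]-1)/2)) for i in range(1,n) if st[i][4]>6])
    return m
X=[.5946,-.1932,.053]
for t in(190,215):rim(c,X,t)
x,y=map(int,proj(c,X));print(c['image'][y-16:y+17,x-12:x+13].min(2))
E
```

```text
w9 11.2 [ 0.5446 -0.1636  0.2381] [0.2084 0.978  0.0009]
(305, 277) [([303, 261, 9, 8, 69], array([307. , 264.5])), ([299, 271, 6, 13, 29], array([301.5, 277. ])), ([309, 272, 3, 12, 25], array([310. , 277.5]))]
(305, 277) [([304, 261, 8, 7, 50], array([307.5, 264. ])), ([299, 272, 2, 11, 22], array([299.5, 277. ])), ([310, 272, 2, 12, 23], array([310.5, 277.5]))]
[[154 155 153 155 156 154 151 127 119 183 211 236 235 236 236 236 236 234
  222 175 141 150 154 151 154]
 [153 154 154 153 153 154 151 132 150 175 210 236 236 236 236 235 236 234
  212 176 137 150 154 155 155]
 [155 154 154 153 153 153 152 132 153 174 211 236 235 236 235 236 235 235
  213 169 139 151 154 155 155]
 [154 155 154 155 153 155 152 134 169 163 210 236 236 236 236 236 236 234
  195 169 140 149 156 153 154]
 [154 154 155 155 152 155 153 149 170 161 211 236 236 235 236 236 235 234
  199 170 142 150 153 156 154]
 [155 155 156 153 154 154 152 151 170 158 209 236 235 235 236 236 236 234
  196 165 144 150 156 155 154]
 [152 153 152 152 153 155 157 167 161 155 209 231 230 230 231 232 232 228
  176 165 145 152 154 155 153
[... 2032 characters left out ...]
53 153 154 152 153 152 153 152 154 154
  154 152 151 154 156 154 154]
 [152 153 153 153 153 153 154 153 154 153 151 154 153 153 154 154 153 152
  154 154 155 153 151 153 153]
 [151 153 152 150 154 153 151 151 153 154 152 153 152 154 152 153 151 154
  152 153 152 151 152 153 155]
 [150 149 152 152 151 152 150 153 150 152 152 152 150 152 152 151 153 153
  151 151 152 152 152 151 151]
 [147 145 146 147 147 146 147 148 147 148 146 147 147 149 147 147 146 147
  148 148 145 146 147 148 148]
 [ 80  76  80  80  80  79  78  79  80  78  79  79  77  79  79  79  77  80
   76  78  77  79  80  79  80]
 [ 53  57  57  56  54  56  57  59  55  55  53  59  52  58  56  60  61  54
   55  57  58  51  55  56  56]]
```

```bash
python3 - <<'E'
from h import *
c,b=load('w9'),load('w3')
print(tri([(c,(304.9,277.4)),(b,(306.6,281.4))]),plane(c,(304.9,277.4),.053))
s=bot.get_state();print(s['tool_pos'],s['orientation'])
E
```

```text
(array([ 0.5924, -0.1927,  0.0593]), [0.00013931548803204651, 0.00013931548803210446]) [ 0.5948 -0.1937  0.053 ]
[ 0.5448 -0.1632  0.2386] [[-0.9783  0.2072 -0.0005]
 [ 0.2072  0.9783  0.0006]
 [ 0.0006  0.0004 -1.    ]]
```

Emit:
send_rows:
  targets:
    - {"linear": [0.017, -0.01, -0.02], "angular": [0, 0, 0], "jaw": 0}
    - {"linear": [0.034, -0.02, -0.04], "angular": [0, 0, 0], "jaw": 0}
    - {"linear": [0.05, -0.029, -0.06], "angular": [0, 0, 0], "jaw": 0}
    - {"linear": [0.05, -0.029, -0.09], "angular": [0, 0, 0], "jaw": 0}
    - {"linear": [0.05, -0.029, -0.12], "angular": [0, 0, 0], "jaw": 0}

```text
clock: 11.72
tool_pos: [0.5965, -0.1929, 0.1184]
orientation: [[-0.978, 0.207, 0.002], [0.207, 0.978, -0.001], [-0.003, -0.001, -1.0]]
force: [0.3, 1.1, -0.6]
finger_gap: 0.0854
gripper_force: 0.0
```

Emit:
send_rows:
  targets:
    - {"linear": [0, 0, -0.02], "angular": [0, 0, 0], "jaw": 0}
    - {"linear": [0, 0, -0.03], "angular": [0, 0, 0], "jaw": 0}
    - {"linear": [0, 0, -0.03], "angular": [0, 0, 0], "jaw": 0}
    - {"linear": [0, 0, -0.03], "angular": [0, 0, 0], "jaw": 0}

```text
clock: 12.05
tool_pos: [0.5954, -0.1929, 0.0893]
orientation: [[-0.978, 0.208, 0.0], [0.208, 0.978, -0.0], [-0.0, -0.0, -1.0]]
force: [0.2, -0.5, 0.0]
finger_gap: 0.0854
gripper_force: 0.0
```

```bash
python3 - <<'E'
from h import *
P=[]
for i in range(4):
    s=bot.get_state();P.append(s['tool_pos'])
    c=snap('wa%d'%i)
print(np.mean(P,0))
x,y=map(int,proj(c,[.5946,-.1932,.053]));print(x,y)
print(c['image'][y-10:y+11:2,x-12:x+13].min(2))
E
```

```text
wa0 12.1 [ 0.596  -0.1935  0.0904] [ 0.208   0.9781 -0.0007]
wa1 12.15 [ 0.5962 -0.1937  0.0908] [ 0.2081  0.9781 -0.001 ]
wa2 12.2 [ 0.5963 -0.1939  0.091 ] [ 0.2084  0.978  -0.0011]
wa3 12.25 [ 0.5961 -0.194   0.0908] [ 0.2085  0.978  -0.001 ]
[ 0.596  -0.1935  0.0904]
324 276
[[179 237 236 214 159 157 158 146 150 149 147 150 150 148 146 146 149 147
  139 144 150 174 203 199 154]
 [182 244 243 218 167 173 170 169 171 174 173 173 172 171 170 171 172 172
  173 170 180 238 244 242 174]
 [194 244 243 202 137 139 140 140 141 141 139 140 139 141 139 139 141 141
  141 140 155 235 244 242 143]
 [196 244 243 204 141 141 142 143 139 144 141 144 142 141 142 142 139 140
  141 139 155 235 244 242 145]
 [196 244 243 202 140 142 141 141 140 143 139 144 142 140 140 141 140 141
  141 144 158 237 244 242 147]
 [195 244 243 203 140 141 143 140 141 143 143 144 143 144 140 143 143 142
  144 140 164 244 244 229 146]
 [196 244 242 203 142 143 143 142 141 141 141 141 143 141 142 142 142 140
  140 141 167 244 244 230 145]
 [221 244 243 204 144 143 143 141 143 143 142 142 138 142 143 141 141 140
  140 139 166 244 244 230 145]
 [221 244 242 172 143 143 142 139 144 142 142 141 143 142 142 143 142 140
  141 143 170 244 244 231 144]
 [220 244 242 174 144 144 143 143 147 145 145 144 144 143 143 143 144 143
  144 149 195 244 243 211 147]
 [221 244 243 214 194 194 192 193 193 194 195 193 191 192 193 192 193 195
  193 196 216 244 243 209 146]]
```

Emit:
send_rows:
  targets:
    - {"linear": [0, 0, -0.018], "angular": [0, 0, 0], "jaw": 0}
    - {"linear": [0, 0, -0.036], "angular": [0, 0, 0], "jaw": 0}
    - {"linear": [0, 0, -0.048], "angular": [0, 0, 0], "jaw": 0}
    - {"linear": [0, 0, -0.052], "angular": [0, 0, 0], "jaw": 0}
    - {"linear": [0, 0, -0.052], "angular": [0, 0, 0], "jaw": 0}

```text
clock: 12.67
tool_pos: [0.5945, -0.1934, 0.0361]
orientation: [[-0.978, 0.209, -0.001], [0.209, 0.978, 0.001], [0.002, 0.0, -1.0]]
force: [0.1, -0.8, -0.4]
finger_gap: 0.0855
gripper_force: 0.0
```

Emit:
send_rows:
  targets:
    - {"linear": [0, 0, 0], "angular": [0, 0, 0], "jaw": 120}
    - {"linear": [0, 0, 0], "angular": [0, 0, 0], "jaw": 185}
    - {"linear": [0, 0, 0], "angular": [0, 0, 0], "jaw": 185}
    - {"linear": [0, 0, 0], "angular": [0, 0, 0], "jaw": 185}
    - {"linear": [0, 0, 0], "angular": [0, 0, 0], "jaw": 185}
  grip_force: 25

```text
clock: 13.08
tool_pos: [0.5953, -0.1937, 0.0374]
orientation: [[-0.978, 0.209, 0.001], [0.209, 0.978, -0.001], [-0.001, -0.0, -1.0]]
force: [1.5, 0.2, 0.5]
finger_gap: 0.0255
gripper_force: 0.0
```

Emit:
send_rows:
  targets:
    - {"linear": [0, 0, 0], "angular": [0, 0, 0], "jaw": 185}
    - {"linear": [0, 0, 0], "angular": [0, 0, 0], "jaw": 195}
    - {"linear": [0, 0, 0], "angular": [0, 0, 0], "jaw": 205}
    - {"linear": [0, 0, 0], "angular": [0, 0, 0], "jaw": 215}
    - {"linear": [0, 0, 0], "angular": [0, 0, 0], "jaw": 225}

```text
clock: 13.5
tool_pos: [0.595, -0.1936, 0.0369]
orientation: [[-0.978, 0.209, 0.0], [0.209, 0.978, -0.0], [-0.0, -0.0, -1.0]]
force: [-0.6, 0.1, -0.2]
finger_gap: 0.0119
gripper_force: 25.6
```

Emit:
send_rows:
  targets:
    - {"linear": [0, 0, 0], "angular": [0, 0, 0], "jaw": 240}
    - {"linear": [0, 0, 0], "angular": [0, 0, 0], "jaw": 255}
    - {"linear": [0, 0, 0], "angular": [0, 0, 0], "jaw": 255}
    - {"linear": [0, 0, 0], "angular": [0, 0, 0], "jaw": 255}

```text
clock: 13.83
tool_pos: [0.595, -0.1936, 0.0369]
orientation: [[-0.978, 0.209, 0.0], [0.209, 0.978, -0.0], [-0.0, -0.0, -1.0]]
force: [0.1, 0.1, 0.5]
finger_gap: 0.0122
gripper_force: 25.7
```

```bash
python3 - <<'E'
from h import *
c=snap('wb');s=bot.get_state();print(s['finger_gap'],s['gripper_force'],s['force'])
x,y=map(int,proj(c,[.5946,-.1932,.053]));print(x,y)
print(c['image'][y-30:y+31:3,x-20:x+21].min(2).tolist().__str__().replace('],','],\n'))
E
```

```text
wb 13.8833 [ 0.595  -0.1936  0.0369] [ 0.2088  0.978  -0.0001]
0.011845139338911959 25.692757666110992 [-0.1683  0.2857  1.0697]
324 331
[[97, 40, 38, 39, 41, 86, 164, 164, 156, 136, 131, 129, 125, 127, 129, 126, 126, 128, 127, 128, 126, 128, 128, 127, 128, 129, 128, 127, 129, 137, 141, 155, 166, 155, 64, 34, 40, 39, 51, 107, 125],
 [79, 38, 40, 39, 49, 110, 163, 164, 149, 135, 127, 129, 125, 125, 126, 129, 127, 129, 126, 127, 127, 128, 129, 128, 128, 127, 126, 125, 126, 136, 142, 155, 165, 157, 95, 37, 36, 35, 50, 89, 125],
 [36, 40, 41, 38, 59, 139, 166, 165, 145, 137, 129, 127, 125, 128, 126, 128, 127, 127, 126, 127, 127, 127, 128, 128, 126, 127, 128, 125, 126, 132, 140, 148, 165, 161, 128, 34, 38, 37, 34, 60, 125],
 [37, 40, 36, 39, 72, 164, 163, 163, 136, 139, 135, 138, 139, 137, 138, 140, 139, 138, 139, 139, 140, 137, 137, 138, 137, 137, 138, 138, 138, 138, 137, 140, 165, 163, 157, 41, 39, 39, 39, 52, 106],
 [35, 37, 36, 40, 89, 163, 163, 155, 137, 138, 142, 143, 142, 140, 141, 140, 141, 141, 142, 142, 145, 142, 140, 143, 141, 140, 140, 139, 140, 140, 138, 143, 161, 164, 159, 9
[... 2374 characters left out ...]
40, 84, 34, 45, 68, 65, 67, 64],
 [64, 62, 67, 43, 35, 49, 53, 55, 53, 50, 56, 52, 52, 50, 54, 52, 56, 52, 54, 53, 50, 51, 54, 52, 55, 54, 55, 54, 53, 54, 56, 57, 48, 53, 44, 33, 45, 68, 67, 67, 64],
 [67, 68, 63, 38, 33, 50, 56, 54, 54, 51, 52, 56, 51, 51, 55, 54, 53, 56, 54, 55, 53, 53, 53, 54, 51, 55, 53, 52, 54, 55, 55, 57, 55, 54, 48, 33, 49, 67, 65, 67, 63],
 [67, 67, 66, 47, 37, 55, 58, 54, 52, 52, 56, 51, 51, 52, 52, 57, 51, 53, 53, 54, 53, 56, 53, 53, 53, 53, 53, 52, 56, 53, 51, 52, 56, 53, 52, 36, 47, 68, 65, 68, 61],
 [67, 66, 64, 49, 40, 53, 56, 56, 55, 53, 54, 54, 53, 52, 52, 55, 51, 52, 52, 54, 57, 52, 52, 55, 52, 53, 53, 54, 52, 54, 52, 53, 54, 55, 52, 41, 51, 64, 65, 66, 65]]
```

Gripped on the frosted faces (gap 11.9 mm, 25 N), square to the pads. Lifting straight up.

Emit:
send_rows:
  targets:
    - {"linear": [0, 0, 0.003], "angular": [0, 0, 0], "jaw": 255}
    - {"linear": [0, 0, 0.009], "angular": [0, 0, 0], "jaw": 255}
    - {"linear": [0, 0, 0.018], "angular": [0, 0, 0], "jaw": 255}
    - {"linear": [0, 0, 0.03], "angular": [0, 0, 0], "jaw": 255}
    - {"linear": [0, 0, 0.045], "angular": [0, 0, 0], "jaw": 255}

```text
clock: 14.3
tool_pos: [0.5944, -0.1933, 0.0826]
orientation: [[-0.978, 0.209, -0.001], [0.209, 0.978, 0.001], [0.001, 0.0, -1.0]]
force: [-0.3, -0.8, 0.4]
finger_gap: 0.0119
gripper_force: 25.5
```

Emit:
send_rows:
  targets:
    - {"linear": [0, 0, 0.02], "angular": [0, 0, 0], "jaw": 255}
    - {"linear": [0, 0, 0.045], "angular": [0, 0, 0], "jaw": 255}
    - {"linear": [0, 0, 0.07], "angular": [0, 0, 0], "jaw": 255}
    - {"linear": [0, 0, 0.09], "angular": [0, 0, 0], "jaw": 255}
    - {"linear": [0, 0, 0.1], "angular": [0, 0, 0], "jaw": 255}

```text
clock: 14.72
tool_pos: [0.5962, -0.1942, 0.1865]
orientation: [[-0.978, 0.209, 0.005], [0.209, 0.978, -0.003], [-0.006, -0.002, -1.0]]
force: [0.6, 0.4, -0.0]
finger_gap: 0.0118
gripper_force: 25.5
```

Emit:
send_rows:
  targets:
    - {"linear": [0, 0.02, 0], "angular": [0, 0, 0], "jaw": 255}
    - {"linear": [0, 0.055, 0], "angular": [0, 0, 0], "jaw": 255}
    - {"linear": [0, 0.09, 0], "angular": [0, 0, 0], "jaw": 255}
    - {"linear": [0, 0.125, 0], "angular": [0, 0, 0], "jaw": 255}
    - {"linear": [0, 0.16, 0], "angular": [0, 0, 0], "jaw": 255}

```text
clock: 15.13
tool_pos: [0.5943, -0.0322, 0.1821]
orientation: [[-0.978, 0.21, -0.0], [0.21, 0.978, 0.0], [0.0, 0.0, -1.0]]
force: [1.1, 0.3, -0.3]
finger_gap: 0.0121
gripper_force: 25.5
```

Emit:
send_rows:
  targets:
    - {"linear": [0, 0.035, 0], "angular": [0, 0, 0], "jaw": 255}
    - {"linear": [0, 0.07, 0], "angular": [0, 0, 0], "jaw": 255}
    - {"linear": [0, 0.105, 0], "angular": [0, 0, 0], "jaw": 255}
    - {"linear": [-0.008, 0.14, 0], "angular": [0, 0, 0], "jaw": 255}
    - {"linear": [-0.016, 0.175, 0], "angular": [0, 0, 0], "jaw": 255}

```text
clock: 15.55
tool_pos: [0.5784, 0.143, 0.182]
orientation: [[-0.978, 0.209, -0.0], [0.209, 0.978, -0.0], [0.0, -0.0, -1.0]]
force: [0.8, 0.5, 0.8]
finger_gap: 0.0119
gripper_force: 25.5
```

Emit:
send_rows:
  targets:
    - {"linear": [-0.007, 0.035, 0], "angular": [0, 0, 0], "jaw": 255}
    - {"linear": [-0.013, 0.07, 0], "angular": [0, 0, 0], "jaw": 255}
    - {"linear": [-0.017, 0.1, 0], "angular": [0, 0, 0], "jaw": 255}
    - {"linear": [-0.019, 0.133, 0], "angular": [0, 0, -0.4], "jaw": 255}
    - {"linear": [-0.019, 0.133, 0], "angular": [0, 0, -0.4], "jaw": 255}

```text
clock: 15.97
tool_pos: [0.5583, 0.2801, 0.1821]
orientation: [[-0.977, 0.211, -0.0], [0.211, 0.977, 0.003], [0.001, 0.003, -1.0]]
force: [-0.1, -0.7, -0.5]
finger_gap: 0.0119
gripper_force: 25.5
```

Emit:
send_rows:
  targets:
    - {"linear": [0, 0, 0], "angular": [0, 0, 0], "jaw": 255}
    - {"linear": [0, 0, 0], "angular": [0, 0, 0], "jaw": 255}
    - {"linear": [0, 0, 0], "angular": [0, 0, 0], "jaw": 255}

```text
clock: 16.22
tool_pos: [0.56, 0.2733, 0.1818]
orientation: [[-0.976, 0.216, -0.0], [0.216, 0.976, -0.001], [0.0, -0.001, -1.0]]
force: [0.1, 0.3, -0.8]
finger_gap: 0.0118
gripper_force: 25.5
```

```bash
python3 - <<'E'
from h import *
c=snap('wc');s=bot.get_state();print(s['finger_gap'],s['gripper_force'],s['force'])
d=load('wb')['image'].astype(int);e=c['image'].astype(int)
for im in(d,e):
    m=(im[300:360,295:352].min(2)>200).astype(np.uint8);n,_,st,ce=cv2.connectedComponentsWithStats(m)
    print([(st[i].tolist(),ce[i]) for i in range(1,n) if st[i][4]>10])
# plate in this view (4 corners if visible)
h=cv2.cvtColor(c['image'],cv2.COLOR_BGR2HSV);m=(h[...,1]<90).astype(np.uint8)
for y in range(10,480,25):
    r=np.flatnonzero(m[y]);g=np.split(r,np.flatnonzero(np.diff(r)>1)+1);print(y,[(int(k[0]),int(k[-1])) for k in g if len(k)>15])
E
```

```text
wc 16.2667 [0.5602 0.2731 0.1818] [ 0.217   0.9762 -0.0005]
0.012104167125822386 25.530931055545807 [ 0.0501  0.0662 -0.561 ]
[([13, 17, 4, 29, 96], array([14.8125, 30.0625])), ([40, 17, 5, 30, 98], array([42.1633, 30.7653])), ([0, 23, 7, 9, 30], array([ 4.4333, 25.8667])), ([51, 23, 6, 9, 27], array([52.4074, 25.7407]))]
[([13, 17, 4, 30, 97], array([14.8144, 30.5258])), ([41, 17, 4, 30, 98], array([42.1735, 30.4796])), ([18, 18, 22, 16, 302], array([28.4073, 25.3377])), ([0, 22, 7, 10, 36], array([ 4.1111, 25.2222])), ([51, 22, 6, 10, 34], array([52.5882, 25.2353])), ([14, 49, 29, 8, 153], array([28.4183, 52.6144])), ([14, 57, 8, 3, 13], array([16.6154, 58.5385]))]
10 []
35 [(263, 386)]
60 [(264, 385)]
85 [(265, 384)]
110 [(266, 382)]
135 [(0, 19), (267, 381)]
160 [(0, 35), (268, 380)]
185 [(0, 51), (270, 379)]
210 [(0, 67), (271, 378)]
235 [(0, 83), (272, 377)]
260 [(0, 99), (273, 376)]
285 [(17, 62), (274, 375)]
310 [(275, 374)]
335 [(208, 238), (262, 385), (409, 439)]
360 [(162, 485)]
385 [(116, 194), (207, 299), (302, 440), (452, 531)]
410 [(70, 576)]
435 [(25, 622)]
460 [(0, 639)]
```

The cuvette is still square in the grip, and the plate's midline runs at a constant column of 324.5, so the heading matches the beam axis. Lowering to TCP z = 0.084 (0.0369 at pick-up plus 0.047).

Emit:
send_rows:
  targets:
    - {"linear": [0, 0.001, -0.015], "angular": [0, 0, 0], "jaw": 255}
    - {"linear": [0, 0.001, -0.035], "angular": [0, 0, 0], "jaw": 255}
    - {"linear": [0, 0.001, -0.055], "angular": [0, 0, 0], "jaw": 255}
    - {"linear": [0, 0.001, -0.075], "angular": [0, 0, 0], "jaw": 255}
    - {"linear": [0, 0.001, -0.09], "angular": [0, 0, 0], "jaw": 255}

```text
clock: 16.68
tool_pos: [0.5597, 0.2737, 0.0903]
orientation: [[-0.976, 0.218, -0.002], [0.218, 0.976, -0.001], [0.001, -0.001, -1.0]]
force: [-0.4, -0.4, -0.5]
finger_gap: 0.0121
gripper_force: 25.5
```

Emit:
send_rows:
  targets:
    - {"linear": [0, 0, -0.005], "angular": [0, 0, 0], "jaw": 255}
    - {"linear": [0, 0, -0.008], "angular": [0, 0, 0], "jaw": 255}
    - {"linear": [0, 0, -0.008], "angular": [0, 0, 0], "jaw": 255}
    - {"linear": [0, 0, -0.008], "angular": [0, 0, 0], "jaw": 255}
    - {"linear": [0, 0, -0.008], "angular": [0, 0, 0], "jaw": 255}

```text
clock: 17.1
tool_pos: [0.5609, 0.2755, 0.0852]
orientation: [[-0.976, 0.216, 0.002], [0.216, 0.976, 0.001], [-0.002, 0.001, -1.0]]
force: [-0.6, 0.2, 1.0]
finger_gap: 0.0117
gripper_force: 25.5
```

```bash
python3 - <<'E'
from h import *
c=snap('wd');s=bot.get_state();print(s['finger_gap'],s['gripper_force'],s['force'],s['tool_pos'])
H=c['hand_eye'];K=c['camera_matrix']
def inpl(p,zt):
    d=H[:3,:3]@np.linalg.solve(K,[p[0],p[1],1.]);o=H[:3,3];return o+d*(zt-o[2])/d[2]
im=c['image'];g=im.min(2);h=cv2.cvtColor(im,cv2.COLOR_BGR2HSV);m=(h[...,1]<90)
for y in(20,60,120,180,240,300):
    r=np.flatnonzero(m[y,150:500])+150;k=max(np.split(r,np.flatnonzero(np.diff(r)>1)+1),key=len);print("plate",y,k[0],k[-1],(k[0]+k[-1])/2)
print("plate mid tool y",inpl((324.5,180),.072)[1],"rim centre tool",inpl((323.5,331.5),-.016))
x,y=proj(c,[.5245,.2818,.0825]);print("det rim top proj",x,y)
# white spans on rows: detector ring
for yy in range(200,318,4):
    r=np.flatnonzero(g[yy,260:400]>170)+260
    print(yy,[(int(k[0]),int(k[-1])) for k in np.split(r,np.flatnonzero(np.diff(r)>1)+1) if len(k)>1])
E
```

```text
wd 17.15 [0.5608 0.2756 0.0851] [0.2157 0.9765 0.001 ]
0.01175467613351125 25.53116887807846 [ 0.308  -0.1462 -0.8978] [0.5608 0.2756 0.0851]
plate 20 229 412 320.5
plate 60 232 409 320.5
plate 120 236 405 320.5
plate 180 240 402 321.0
plate 240 244 398 321.0
plate 300 248 394 321.0
plate mid tool y 0.0007970165606466495 rim centre tool [ 0.0006  0.0001 -0.016 ]
det rim top proj 319.0469324643765 228.32306461520108
200 []
204 []
208 [(286, 291), (349, 355)]
212 [(286, 291), (349, 355)]
216 [(287, 290), (350, 355)]
220 [(287, 294), (345, 355)]
224 [(287, 355)]
228 [(287, 354)]
232 [(287, 302), (304, 333), (336, 354)]
236 [(287, 310), (331, 354)]
240 [(287, 310), (331, 354)]
244 [(287, 310), (331, 354)]
248 [(288, 310), (331, 354)]
252 [(288, 310), (331, 354)]
256 [(288, 310), (331, 354)]
260 [(288, 310), (331, 354)]
264 [(288, 311), (331, 353)]
268 [(288, 310), (331, 353)]
272 [(288, 310), (331, 353)]
276 [(288, 353)]
280 [(289, 353)]
284 [(289, 353)]
288 [(289, 294), (311, 336)]
292 [(289, 293), (311, 312), (314, 336)]
296 [(311, 312), (314, 333), (335, 336)]
300 [(310, 311), (331, 332), (335, 336)]
304 [(310, 311), (331, 332)]
308 [(309, 311), (331, 333), (336, 337)]
312 [(309, 311), (331, 333)]
316 [(309, 310), (331, 333), (337, 338)]
```

```bash
python3 - <<'E'
from h import *
c=load('wd');H=c['hand_eye'];K=c['camera_matrix'];im=c['image'];g=im.min(2)
def inpl(p,zt):
    d=H[:3,:3]@np.linalg.solve(K,[p[0],p[1],1.]);o=H[:3,3];return o+d*(zt-o[2])/d[2]
print("col321 rows",list(zip(range(200,262,2),g[200:262:2,321].tolist())))
for r in(214,218,222,226):print(r,g[r,280:362].tolist())
print("plate mid",inpl((321,180),.073),"tube mid",inpl((320,214),.015))
for r in(232,234,236):print("face",r,inpl((321,r),.0026))
# cuvette rim detail
m=(g[310:350,300:350]>215).astype(np.uint8);n,_,st,ce=cv2.connectedComponentsWithStats(m)
print([(st[i].tolist(),ce[i]) for i in range(1,n) if st[i][4]>10])
for rr in(318,331,346):print("rim x",rr,inpl((323.5,rr),-.016))
S=cam('scene');cv2.imwrite('pics/s_d.png',S['image']);T=cam('top');cv2.imwrite('pics/t_d.png',T['image'])
for v,n in((S,'S'),(T,'T')):
    for X in([.5948,.2666,.07],[.5264,.2818,.07],[.5606,.2742,.1]):print(n,X,proj(v,X))
E
```

```text
col321 rows [(200, 52), (202, 54), (204, 52), (206, 51), (208, 55), (210, 51), (212, 51), (214, 52), (216, 50), (218, 50), (220, 48), (222, 84), (224, 246), (226, 245), (228, 245), (230, 245), (232, 244), (234, 46), (236, 52), (238, 54), (240, 54), (242, 54), (244, 53), (246, 53), (248, 50), (250, 52), (252, 53), (254, 51), (256, 50), (258, 52), (260, 52)]
214 [119, 119, 120, 119, 121, 125, 196, 247, 247, 247, 247, 245, 40, 34, 40, 40, 39, 44, 42, 40, 42, 47, 44, 46, 46, 41, 45, 47, 49, 51, 49, 50, 52, 50, 49, 54, 54, 55, 52, 55, 54, 52, 50, 50, 49, 47, 47, 48, 45, 51, 48, 48, 45, 44, 41, 43, 45, 43, 45, 43, 44, 42, 39, 36, 40, 35, 34, 48, 148, 246, 247, 246, 246, 247, 247, 236, 118, 120, 121, 121, 122, 120]
218 [120, 118, 120, 119, 120, 119, 163, 247, 247, 227, 172, 168, 136, 84, 50, 39, 40, 41, 44, 44, 45, 45, 46, 44, 47, 44, 48, 47, 50, 51, 51, 51, 51, 53, 48, 51, 51, 53, 51, 53, 51, 50, 50, 48, 49, 50, 48, 48, 49, 48, 49, 47, 43, 46, 47, 46, 45, 41, 41, 44, 42, 41, 38, 39, 39, 38, 59, 121, 167, 169, 178, 233, 246, 247, 246, 209, 119, 123, 122, 122, 121, 121]
222 [119, 120, 120, 1
[... 881 characters left out ...]
0354 -0.0009  0.0026]
face 234 [ 0.0345 -0.0009  0.0026]
face 236 [ 0.0337 -0.0009  0.0026]
[([8, 7, 4, 29, 93], array([ 9.8065, 20.3656])), ([36, 7, 4, 29, 95], array([37.2   , 20.2947])), ([31, 8, 3, 9, 24], array([31.875, 11.75 ])), ([0, 13, 2, 9, 18], array([ 0.5, 17. ])), ([46, 13, 4, 9, 22], array([46.9091, 16.0909]))]
rim x 318 [ 0.0063  0.0001 -0.016 ]
rim x 331 [ 0.0008  0.0001 -0.016 ]
rim x 346 [-0.0058  0.0001 -0.016 ]
S [0.5948, 0.2666, 0.07] [446.0709 260.2437]
S [0.5264, 0.2818, 0.07] [456.72  230.617]
S [0.5606, 0.2742, 0.1] [455.1244 235.6774]
T [0.5948, 0.2666, 0.07] [196.7235 243.0331]
T [0.5264, 0.2818, 0.07] [187.8529 278.4724]
T [0.5606, 0.2742, 0.1] [187.8146 259.8871]
```

The beam axis lies 1.4 mm to the tool's −y and the detector face is 34 mm from the cuvette, with z 1.2 mm too high. Making a small correction.

Emit:
send_rows:
  targets:
    - {"linear": [0.0003, -0.0015, -0.001], "angular": [0, 0, 0], "jaw": 255}
    - {"linear": [0.0003, -0.0015, -0.001], "angular": [0, 0, 0], "jaw": 255}
    - {"linear": [0.0003, -0.0015, -0.001], "angular": [0, 0, 0], "jaw": 255}
    - {"linear": [0.0003, -0.0015, -0.001], "angular": [0, 0, 0], "jaw": 255}
    - {"linear": [0.0003, -0.0015, -0.001], "angular": [0, 0, 0], "jaw": 255}

```text
clock: 17.67
tool_pos: [0.5603, 0.2739, 0.0828]
orientation: [[-0.976, 0.216, -0.0], [0.216, 0.976, -0.0], [0.0, -0.0, -1.0]]
force: [0.6, -0.3, 0.4]
finger_gap: 0.0121
gripper_force: 25.5
```

Emit:
send_rows:
  targets:
    - {"linear": [0, 0, 0], "angular": [0, 0, 0], "jaw": 255}
    - {"linear": [0, 0, 0], "angular": [0, 0, 0], "jaw": 255}
    - {"linear": [0, 0, 0], "angular": [0, 0, 0], "jaw": 255}
    - {"linear": [0, 0, 0], "angular": [0, 0, 0], "jaw": 255}
    - {"linear": [0, 0, 0], "angular": [0, 0, 0], "jaw": 255}

```text
clock: 18.08
tool_pos: [0.5603, 0.2739, 0.0828]
orientation: [[-0.976, 0.216, -0.0], [0.216, 0.976, -0.0], [0.0, -0.0, -1.0]]
force: [0.8, 0.6, 0.2]
finger_gap: 0.0123
gripper_force: 25.5
```

```bash
python3 - <<'E'
from h import *
c=snap('we');s=bot.get_state();print(s['gripper_force'],s['force'],s['tool_pos'],s['orientation'],s['joint_vel'])
H=c['hand_eye'];K=c['camera_matrix'];im=c['image'];g=im.min(2).astype(int)
def inpl(p,zt):
    d=H[:3,:3]@np.linalg.solve(K,[p[0],p[1],1.]);o=H[:3,3];return o+d*(zt-o[2])/d[2]
m=(cv2.cvtColor(im,cv2.COLOR_BGR2HSV)[...,1]<90)
for y in(20,160,300):
    r=np.flatnonzero(m[y,150:500])+150;k=max(np.split(r,np.flatnonzero(np.diff(r)>1)+1),key=len);q=(k[0]+k[-1])/2;print("plate",y,q,inpl((q,y),.073)[1])
print(g[226,284:300].tolist(),g[226,342:360].tolist(),g[214,286:300].tolist(),g[214,340:360].tolist())
col=g[215:250,322];e=[i+215 for i in range(34) if abs(col[i+1]-col[i])>90];print("edges",e,inpl((322,e[-1]+.5),.0016))
b=(g[310:350,300:350]>215).astype(np.uint8);n,_,st,ce=cv2.connectedComponentsWithStats(b);print([(st[i].tolist(),ce[i]) for i in range(1,n) if st[i][4]>50])
# clear-glass swab / vial still in place: scene check of handle top
S=cam('scene');h=cv2.cvtColor(S['image'],cv2.COLOR_BGR2HSV);mm=((h[...,1]<40)&(h[...,2]>190)).astype(np.uint8)
n,_,st,ce=cv2.connectedComponentsWithStats(mm[180:230,290:340]);print("swab",proj(S,[.531,.0172,.126]),[(st[i].tolist(),ce[i]+[290,180]) for i in range(1,n)])
E
```

```text
we 18.1333 [0.5603 0.274  0.0828] [0.2156 0.9765 0.    ]
25.531566739082336 [ 0.3893 -0.4055  0.2515] [0.5603 0.274  0.0828] [[-0.9765  0.2156 -0.    ]
 [ 0.2156  0.9765  0.    ]
 [ 0.      0.     -1.    ]] [ 0.0004  0.0003  0.0005  0.0009 -0.0011  0.0023]
plate 20 323.5 0.00027958337276395785
plate 160 323.5 0.00021288593731482106
plate 300 323.5 0.00012973192625266014
[118, 120, 119, 120, 127, 195, 247, 247, 240, 187, 207, 214, 221, 228, 230, 232] [240, 240, 237, 236, 234, 231, 229, 226, 224, 219, 214, 202, 196, 232, 247, 247, 235, 118] [120, 118, 149, 242, 247, 247, 247, 247, 246, 164, 36, 38, 38, 41] [44, 46, 40, 41, 40, 42, 42, 39, 40, 39, 35, 32, 128, 247, 246, 246, 246, 247, 246, 119]
edges [224, 235] [ 0.0341 -0.0005  0.0016]
[([8, 7, 4, 29, 94], array([ 9.8191, 20.3404])), ([36, 7, 4, 29, 95], array([37.2   , 20.2947]))]
swab [314.7533 190.976 ] [([23, 11, 4, 3, 10], array([314.8, 192. ]))]
```

Emit:
send_rows:
  targets:
    - {"linear": [0.0008, -0.0002, 0.001], "angular": [0, 0, 0], "jaw": 255}
    - {"linear": [0.0008, -0.0002, 0.001], "angular": [0, 0, 0], "jaw": 255}
    - {"linear": [0.0008, -0.0002, 0.001], "angular": [0, 0, 0], "jaw": 255}
    - {"linear": [0.0008, -0.0002, 0.001], "angular": [0, 0, 0], "jaw": 255}
    - {"linear": [0.0008, -0.0002, 0.001], "angular": [0, 0, 0], "jaw": 255}

```text
clock: 18.6
tool_pos: [0.5611, 0.2737, 0.0838]
orientation: [[-0.976, 0.216, -0.0], [0.216, 0.976, -0.0], [0.0, -0.0, -1.0]]
force: [0.4, -0.1, 0.5]
finger_gap: 0.0119
gripper_force: 25.5
```

Emit:
send_rows:
  targets:
    - {"linear": [0, 0, 0], "angular": [0, 0, 0], "jaw": 255}
    - {"linear": [0, 0, 0], "angular": [0, 0, 0], "jaw": 255}
    - {"linear": [0, 0, 0], "angular": [0, 0, 0], "jaw": 255}
    - {"linear": [0, 0, 0], "angular": [0, 0, 0], "jaw": 255}
    - {"linear": [0, 0, 0], "angular": [0, 0, 0], "jaw": 255}

```text
clock: 19.02
tool_pos: [0.5611, 0.2737, 0.0838]
orientation: [[-0.976, 0.216, 0.0], [0.216, 0.976, -0.0], [-0.0, -0.0, -1.0]]
force: [-0.4, 0.0, -0.4]
finger_gap: 0.0118
gripper_force: 25.5
```

```bash
python3 -c "
from station import ticket
print(ticket.sign_off())"
```

```text
the job is handed in; nothing more can be done
None
```

The job is handed in at about 19 s of robot time: the swab stands on the vial floor (9 N contact at the expected height), and the cuvette is held upright by its frosted faces in the photometer gap at beam height, with midway along the beam good only to about 1–2 mm; I viewed 11 pictures against the limit of 10, by miscount.

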